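# Walk the crossover box home onto the test fixture and start the test

## Task

Turn the heavy grey crossover box by nudging its corners with your fingertips until its two binding posts face the fence of the blue test fixture, and push it fully home, flat on the fence with the red and black posts through the window pressing both sprung contacts in. Once it is home, press the green start button right down and let it spring back, leaving the box where it is. Only push the box along the table, never tip or lift it, and leave the other things on the table alone.

Things in the scene. Friction and masses are not known exactly. Their poses are not given: they have to be found in the camera images.
- crossover_box: Heavy grey die-cast crossover box, about 0.95 kg: 90 mm deep (x), 120 mm wide (y), 52 mm high (lid ribs reach 55 mm). Origin: centre of its underside. Its +x axis points out of the terminal face, a 120 mm wide side with two binding posts; the other sides are plain. It stands loose on the cloth and slides when pushed. It starts turned to the left of its place, by about 35 to 95 degrees
- red_post_tip (a point): Tip of the red binding post: 10 mm in diameter, sticks 16 mm straight out of the terminal face, 25 mm to the +y side of the box's middle, axis 26 mm above the table
- black_post_tip (a point): Tip of the black binding post: the same, 25 mm to the -y side of the box's middle
- test_fixture: Fixed test fixture: blue housing 70 mm deep (x), 220 mm long (y), 62 mm high, with a flat aluminium fence as its near face. Origin: on the fence's face at table height, midway along. +x points into the housing (the push-home direction), +y along the fence. With the box home, its terminal face lies on the fence: box origin at x = -45 mm, y = 0 of the fixture, x axes parallel
- window (a point): Middle of the window in the fence, in the plane of its face. The window is 88 mm wide and reaches from 6 to 44 mm above the table; the two contacts stand behind it. It leaves the posts 14 mm of sideways play either way, and anywhere within it each post meets its contact
- contact_left (a joint): Sprung copper contact pad behind the window, 26 mm wide, 22 mm high, centred at y = +25 mm of the fixture, 26 mm above the table, its face 8 mm behind the fence's face. Value: how far it is pressed in (m): 0 at rest, 0.008 with the box home, at most 0.016. About 0.8 N at 8 mm, much less than the box's friction, so the box stays where it is left
- contact_right (a joint): The same contact pad at y = -25 mm of the fixture
- start_button (a joint): Green push button, 28 mm in diameter, on top of the housing near its right end (x = +46 mm, y = -78 mm of the fixture). Pressed straight down: 0 up, 0.006 fully down (5 N); it springs back
- start_button_top (a point): Centre of the top of the green start button
- mug: Bystander, not part of the job: a white mug of coffee, about 80 mm across and 92 mm high
- try_square: Bystander, not part of the job: a try square lying flat, 115x180 mm
- screwdriver: Bystander, not part of the job: a red-handled screwdriver, about 200 mm long, lying flat
- tape_measure: Bystander, not part of the job: a black and yellow pocket tape, 37x77x62 mm
- pliers: Bystander, not part of the job: blue-handled pliers, about 180 mm long, lying flat
Not all that is in view belongs to the job. Leave any brown or pink look-alike of the crossover_box alone.

How it is judged:
On the way, in this order (a step that is already met when the one before it is completed fails the run):
1. the box is home: flat on the fence, both contacts pressed in by its posts (value of joint each of contact_left, contact_right above 0.0055 m and angle between the x axis of crossover_box and the x axis of test_fixture, either way round below 0.05 rad and x of crossover_box in the frame of test_fixture above -0.048 m and height (world z) of crossover_box below 0.004 m), for 0.3 s.
2. the start button is pressed down with the box home (all of step 1 and value of joint start_button above 0.0042 m), for 0.05 s.
At the end, for the whole second after the job is handed in: The box rests with its terminal face on the fence (gap under 3 mm, square within 0.05 rad), both contacts pressed in by over 5.5 mm by its posts; the start button was pressed by over 4.2 mm after the box was home and is up again (all of step 1 and value of joint start_button below 0.0015 m and linear speed of crossover_box below 0.01 m/s and angle between crossover_box's own z axis and vertical below 0.03 rad); the robot touches nothing.
It fails at once if the box is lifted or tipped (height (world z) of crossover_box above 0.008 m or angle between crossover_box's own z axis and vertical above 0.15 rad).
It fails at once if the start button is pressed before the box is home (value of joint start_button above 0.0042 m and not (value of joint each of contact_left, contact_right above 0.0055 m)).
It fails at once if a bystander is disturbed (moved by more than 20 mm) (distance of any of mug, try_square, screwdriver, tape_measure, pliers from where it was at the start of the episode above 0.02 m).
It also fails if it takes over 64 s, if anything falls off the work surface, if the arm or the gripper's body presses on something with over 40 N, if the wrist force passes 120 N, or if a joint passes its speed limit or range.

## Robot

A 7-joint arm with a two-finger parallel gripper is mounted at the origin on a cart in front of the work surface, level with it; the furniture and walls round the work are solid. World frame = base frame: x ahead of the robot, y to its left, z up, the work surface at z = 0. Lengths are in m, angles in rad, forces in N, time in s.
With the tool pointing down it reaches from about 0.425 to 0.925 m from the base axis. Payload 6.8 kg.
Tool frame: the origin (TCP) lies midway between the tips of the shut fingers; the grasp point (between the pads) lies r.tcp_to_grasp behind it (r.tcp_to_grasp is the distance from the TCP to the grasp point, in m); x points along the fingers, y is the direction in which the jaws open and shut, and the axes are right-handed (so a half turn about x gives the same grasp; the last joint's range is limited). The gripper opens to 85 mm and grips with 20 to 120 N. Pads are 22 mm wide; open, the fingers measure 114 mm over their backs; the gripper's body (76 mm by 85 mm) begins 54 mm behind the grasp point. The pads swing forward as they close: fully open they stand 13 mm farther back than shut.
Start: joints at [-1.255, 0.477, 0.022, 1.555, -0.011, 1.109, -0.083], TCP at [0.278, 0.615, 0.198] pointing down, gripper open.
Joint ranges: [-2.96, 2.96], [-0.34, 2.1], [-1.41, 1.46], [0.24, 2.44], [-1.37, 4.51], [0.17, 1.92], [-2.96, 2.96]. Speed limits (rad/s): [2.39, 2.39, 3.14, 3.14, 3.14, 3.14, 3.14].

## Interface

Orientations are given as a rotation vector (axis times angle).
In Python, from bench import r, grab_frame, search_frame, cut_out, pinpoint gives the robot as it stands. The module is installed in compiled form; this text tells all that it offers.
- The arm moves only by the tool apply_moves, never from a script. Its argument "commands" is a list of rows, each a list of 7 numbers: the finger opening in mm, from 0 to 85.4, then the shift along the tool's x, y, z in mm, then the turn, a rotation vector about the tool's x, y, z in rad. A call has 1 to 20 rows; each row is the pose to reach, as a shift and turn from the pose commanded when the call began, along the tool's axes at that moment; what a row does not reach only later rows make up. A row lasts 1/10 s, in which the tool goes at most 50 mm and 8.59 degrees, less where a joint would pass 70% of its speed; a pose out of reach is approached as far as the arm can. A call with a gripper value outside its range is refused whole. The fingers move at their own pace and stop on an object; "force" is the grip in N (left out, the last holds). Time passes only in rows, so rows that repeat a pose let the fingers close. It gives the time, the measured TCP pose, the force and the opening at its end, in the units of the state.
- r.get_obs(): the state, without advancing time (a new reading comes with each control period).
- grab_frame(name): name is "scene" or "side" or "wrist"; returns a dict with "pixels" (480x640x3 uint8, red, green, blue), "mtx" (3x3 intrinsics, pixels), "distortion" ([k1, k2, p1, p2, k3] as OpenCV has them; the pictures are not rectified), "position" and "rotation" of the camera in the world; the wrist camera has in their place "T_tool_cam" (4x4, takes a point from camera to tool coordinates, whose origin is the TCP and whose axes are the tool frame's). Camera axes: x right, y down, z forward; pixel columns grow to the right and rows downward; lengths in m; the calibration is good to about 2 mm. A picture is of the moment at which its call begins: read the wrist's pose just before it. There is no depth.
- r.hand_in(): hands the job in, once; it reports no verdict.
Trained networks look in the newest picture that a camera, given by its name, has taken for a name from the list of things; names that differ only in an ending like _2 or _b are one class to them, and where a whole thing is asked for, a point or a joint stands for the part that bears it (a point fixed in the world has none). Each returns a list of dicts, best first, with "confidence" (0 to 1); they miss things now and then, are a little off and sometimes report something else, mostly with a low value. They report only what shows in the picture. A call takes as long as a camera call. They do not tell look-alikes from the thing itself.
- search_frame(label, camera): "point" ([column, row] as shares, 0 to 1, of the picture: columns of its width, rows of its height, amid what is visible of it).
- cut_out(label, camera): "pixels" (480x640 bool, what is visible of it) and "point" ([column, row] as shares, 0 to 1, of the picture: columns of its width, rows of its height, amid what is visible of it).
- pinpoint(label, camera): "point" ([column, row] as shares, 0 to 1, of the picture: columns of its width, rows of its height: a listed point, or the origin of a listed thing).
The state is a dict: "clock": time; "joints": joint angles; "qvel": joint speeds; "tau": joint torques, N m; "tcp_pos": TCP position; "orientation": TCP orientation; "contact_force": force on the tool from outside, world axes, zero at the start; "moment": the same for the moment, N m; "grip_width": finger opening in m.
Only numpy, scipy, OpenCV 4.12 (cv2) and the standard library are available. Lean on these libraries where they do the work, as an engineer would, in place of code of your own. Each camera call takes 0.05 s, during which the arm holds its last target.

## Working session

There is one attempt and no reset: what is moved stays moved. The work goes in short steps, Python scripts to look and compute and a tool call to move; the robot and the scene stay as the last step left them, time stands still between calls to the robot, and variables do not carry over. Pictures are saved under pics/ and viewed, and the job is handed in when it is done.

Besides the shell and the picture viewer there is one more tool, called as name(argument=value, ...) on one line, values as JSON. apply_moves: Moves the arm, as the interface text tells. Its arguments: {"type":"object","properties":{"commands":{"type":"array"},"force":{"type":"number"}},"required":["commands"]}

```bash
mkdir -p pics
python3 - <<'E'
from bench import r, grab_frame
import cv2,numpy as np
o=r.get_obs();print({k:np.round(v,3) for k,v in o.items()})
for n in("scene","side","wrist"):
    f=grab_frame(n);cv2.imwrite(f"pics/a_{n}.png",f["pixels"][:,:,::-1])
    print(n,{k:np.round(v,3).tolist() for k,v in f.items() if k!="pixels"})
print(r.tcp_to_grasp)
E
```

```text
{'clock': np.float64(0.0), 'joints': array([-1.255,  0.478,  0.022,  1.556, -0.012,  1.109, -0.083]), 'qvel': array([-0.001, -0.   ,  0.001,  0.001, -0.001, -0.001,  0.   ]), 'tau': array([-0.0000e+00, -5.9645e+01,  1.6070e+00, -2.8120e+01,  1.2000e-02,
        9.0000e-03,  0.0000e+00]), 'tcp_pos': array([0.277, 0.615, 0.197]), 'orientation': array([ 0.331,  1.545, -0.334]), 'contact_force': array([ 0.068,  0.34 , -0.3  ]), 'moment': array([ 0.06 , -0.009,  0.058]), 'grip_width': np.float64(0.085)}
scene {'mtx': [[598.319, 0.0, 316.008], [0.0, 598.319, 242.285], [0.0, 0.0, 1.0]], 'distortion': [-0.142, 0.0, 0.0, 0.0, 0.0], 'position': [-0.14, -0.85, 1.124], 'rotation': [-2.236, 0.721, -0.338]}
side {'mtx': [[443.642, 0.0, 320.935], [0.0, 443.642, 240.103], [0.0, 0.0, 1.0]], 'distortion': [0.015, 0.0, 0.0, 0.0, 0.0], 'position': [0.597, -0.898, 0.958], 'rotation': [-2.329, -0.031, 0.042]}
wrist {'mtx': [[387.169, 0.0, 317.322], [0.0, 387.169, 238.624], [0.0, 0.0, 1.0]], 'distortion': [-0.055, 0.0, 0.0, 0.0, 0.0], 'T_tool_cam': [[0.001, -0.275, 0.961, -0.177], [1.0, 0.0, -0.001, 0.0], [-0.0, 0.961, 0.275, -0.07], [0.0, 0.0, 0.0, 1.0]]}
0.0187
```

View pics/a_scene.png

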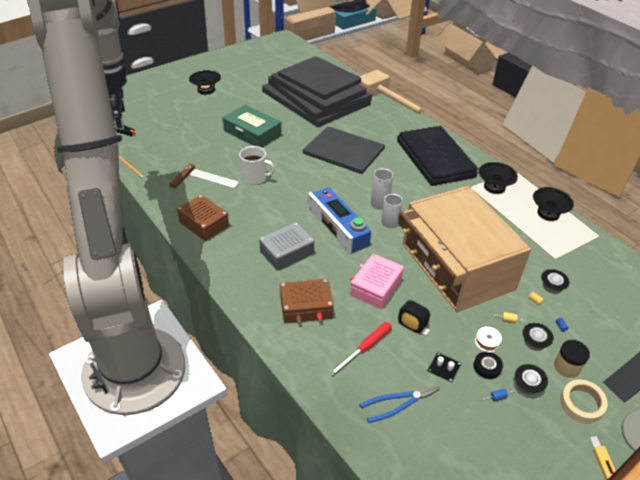

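View pics/a_side.png

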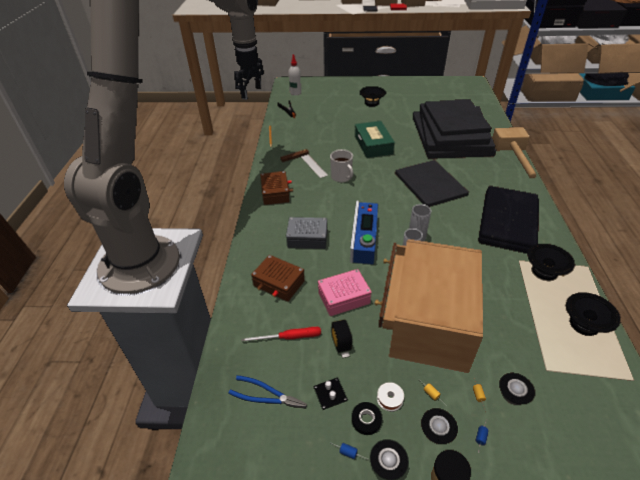

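View pics/a_wrist.png

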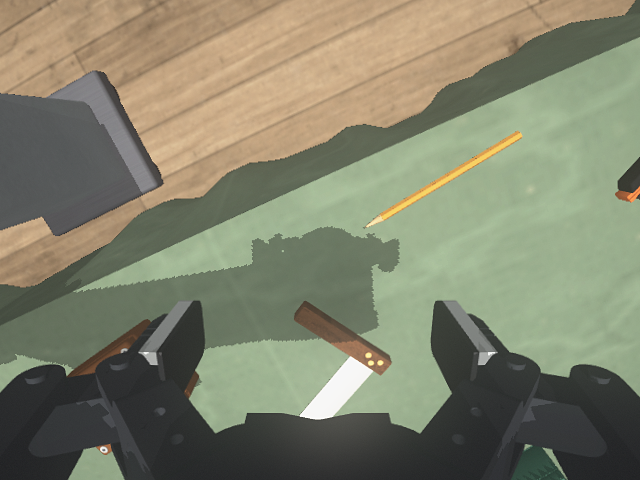

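The grey box is at scene (287,245) and side (307,232). The fixture is at scene (340,218), with its button at (357,223). The look-alikes are brown at scene (203,215) and (306,300), and pink at (377,280). I pick the grey one by its description. Next I'll measure it with silhouette fits.

```bash
cat > h.py <<'E'
from bench import r, grab_frame, search_frame, cut_out, pinpoint
import cv2,numpy as np
from scipy.spatial.transform import Rotation as R
from scipy.optimize import minimize
def cam(f):
    if "position" in f: return R.from_rotvec(f["rotation"]).as_matrix(),np.array(f["position"])
    o=r.get_obs(); T=np.eye(4);T[:3,:3]=R.from_rotvec(o["orientation"]).as_matrix();T[:3,3]=o["tcp_pos"]
    T=T@f["T_tool_cam"];return T[:3,:3],T[:3,3]
def proj(f,P,c=None):
    Rm,t=c or cam(f); p=(np.atleast_2d(P)-t)@Rm
    q,_=cv2.projectPoints(p.reshape(-1,1,3).astype(float),np.zeros(3),np.zeros(3),f["mtx"],np.array(f["distortion"]));return q[:,0]
def ray(f,uv,z,c=None):
    Rm,t=c or cam(f); n=cv2.undistortPoints(np.array(uv,float).reshape(-1,1,2),f["mtx"],np.array(f["distortion"]))[:,0]
    d=np.c_[n,np.ones(len(n))]@Rm.T; return t+d*((z-t[2])/d[:,2])[:,None]
def pts(box,pose):
    x0,x1,y0,y1,z0,z1=box; P=np.array([[a,b,c] for a in(x0,x1) for b in(y0,y1) for c in(z0,z1)])
    c,s=np.cos(pose[2]),np.sin(pose[2]); Q=P.copy();Q[:,0]=pose[0]+c*P[:,0]-s*P[:,1];Q[:,1]=pose[1]+s*P[:,0]+c*P[:,1];return Q
BOX=(-.045,.045,-.06,.06,0,.053); FIX=(0,.07,-.11,.11,0,.062)
def fit(box,views,p0):
    # views: list (frame,mask); area IoU with antialiased hull
    cs=[cam(f) for f,_ in views]
    def cost(p):
        e=0
        for (f,m),c in zip(views,cs):
            h=cv2.convexHull(proj(f,pts(box,p),c).astype(np.float32))
            S=4; im=np.zeros((480*S,640*S),np.uint8);cv2.fillConvexPoly(im,(h*S*16+S*8).astype(np.int32),255,shift=4)
            im=cv2.resize(im,(640,480),interpolation=cv2.INTER_AREA)/255.
            e+=np.abs(im-m).sum()/m.sum()
        return e
    best=None
    for dy in(-.3,0,.3):
        q=np.array(p0,float)+[0,0,dy]
        s=minimize(cost,q,method="Nelder-Mead",options=dict(initial_simplex=q+np.array([[0,0,0],[.02,0,0],[0,.02,0],[0,0,.15]]),xatol=2e-4,fatol=1e-4))
        if best is None or s.fun<best.fun:best=s
    return best
E
python3 - <<'E'
from h import *
F={n:grab_frame(n) for n in("scene","side")}
M={}
for l in("crossover_box","test_fixture"):
    for n in F:
        for d in cut_out(l,n): 
            p=np.array(d["point"])*[640,480];print(l,n,round(d["confidence"],2),p.round(),d["pixels"].sum(), ray(F[n],p,.05)[0].round(3))
            M.setdefault((l,n),[]).append((p,d["pixels"]))
for l in("crossover_box","red_post_tip","black_post_tip","test_fixture","window","start_button_top"):
    z={"crossover_box":0,"test_fixture":0,"start_button_top":.07}.get(l,.026)
    for n in F:
        for d in pinpoint(l,n):
            p=np.array(d["point"])*[640,480];print("pp",l,n,round(d["confidence"],2),p.round(1),ray(F[n],p,z)[0].round(3))
def pick(l,n,q):
    return min(M[(l,n)],key=lambda a:np.hypot(*(a[0]-q)))[1].astype(float)
try:
    s=fit(BOX,[(F["scene"],pick("crossover_box","scene",(287,245))),(F["side"],pick("crossover_box","side",(307,232)))],(.55,.1,1.5));print("box",s.x.round(4),s.fun)
except Exception as e:print(e)
try:
    s=fit(FIX,[(F["scene"],pick("test_fixture","scene",(340,218))),(F["side"],pick("test_fixture","side",(365,232)))],(.68,.1,0));print("fix",s.x.round(4),s.fun)
except Exception as e:print(e)
for n,(x,y) in dict(scene=(300,235),side=(335,230)).items():
    c=F[n]["pixels"][y-65:y+65,x-90:x+90,::-1];cv2.imwrite(f"pics/b_{n}.png",cv2.resize(c,None,fx=4,fy=4,interpolation=cv2.INTER_CUBIC))
E
```

```text
crossover_box scene 0.95 [287. 244.] 1803 [0.487 0.1   0.05 ]
crossover_box scene 0.79 [204. 216.] 1552 [0.363 0.322 0.05 ]
crossover_box scene 0.77 [375. 280.] 1898 [ 0.592 -0.132  0.05 ]
crossover_box scene 0.58 [304. 300.] 2033 [ 0.411 -0.084  0.05 ]
crossover_box side 0.77 [345. 290.] 1716 [ 0.615 -0.131  0.05 ]
crossover_box side 0.73 [276. 277.] 1598 [ 0.427 -0.09   0.05 ]
crossover_box side 0.7 [273. 186.] 798 [0.371 0.325 0.05 ]
test_fixture scene 0.96 [341. 217.] 2138 [0.669 0.104 0.05 ]
test_fixture side 0.56 [362. 234.] 1437 [0.667 0.088 0.05 ]
pp crossover_box scene 0.97 [285.5 250.3] [0.499 0.125 0.   ]
pp crossover_box scene 0.72 [305.4 310. ] [ 0.421 -0.078  0.   ]
pp crossover_box scene 0.63 [375.7 288.5] [ 0.608 -0.123  0.   ]
pp crossover_box scene 0.3 [202.7 182.6] [0.458 0.52  0.   ]
pp crossover_box side 0.86 [276.5 193.6] [ 0.374  0.35  -0.   ]
pp crossover_box side 0.84 [278.9 280.9] [ 0.426 -0.06   0.   ]
pp crossover_box side 0.79 [344.7 295.5] [ 0.614 -0.11   0.   ]
pp crossover_box side 0.69 [287.  336.5] [ 0.466 -0.247 -0.   ]
pp crossover_box side 0.62 [3
[... 916 characters left out ...]
ck_post_tip side 0.85 [345.4 272.9] [ 0.616 -0.049  0.026]
pp black_post_tip side 0.76 [259.5 289.2] [ 0.38  -0.113  0.026]
pp black_post_tip side 0.72 [294.  187.9] [0.438 0.349 0.026]
pp black_post_tip side 0.19 [366.3 236.7] [0.681 0.102 0.026]
pp test_fixture scene 0.82 [330.8 229.7] [0.65  0.121 0.   ]
pp test_fixture side 0.75 [352.6 237.9] [0.64  0.124 0.   ]
pp window scene 0.74 [327.1 224.9] [0.635 0.12  0.026]
pp window side 0.68 [355.  232.5] [0.647 0.121 0.026]
pp start_button_top scene 0.5 [360.7 224.5] [0.679 0.031 0.07 ]
pp start_button_top side 0.48 [368.3 237.2] [0.683 0.053 0.07 ]
box [0.497  0.1142 1.5831] 1.8552770190713552
fix [ 0.6386  0.1252 -0.0997] 0.1783030177894223
```

```bash
ls pics
```

```text
a_scene.png
a_side.png
a_wrist.png
b_scene.png
b_side.png
```

Run:
```python
from h import *
F={n:grab_frame(n) for n in("scene","side")}
m=cut_out("crossover_box","scene")[0]["pixels"].astype(float)
# side mask: grey pixel segmentation near expected
s=fit(BOX,[(F["scene"],m)],(.5,.115,1.45));print("box scene",s.x.round(4),s.fun)
g=F["side"]["pixels"].astype(int); gm=(g.max(2)-g.min(2)<22)&(g.mean(2)>55)
k=np.zeros((480,640),bool);k[205:255,275:340]=1;gm=(gm&k).astype(np.uint8)
gm=cv2.morphologyEx(gm,cv2.MORPH_CLOSE,np.ones((7,7)));gm=cv2.morphologyEx(gm,cv2.MORPH_OPEN,np.ones((7,7)));print(gm.sum())
s2=fit(BOX,[(F["scene"],m),(F["side"],gm.astype(float))],(.5,.115,1.45));print("box both",s2.x.round(4),s2.fun)
fm={n:cut_out("test_fixture",n)[0]["pixels"].astype(float) for n in F}
fs=[fit(FIX,[(F[n],fm[n])],(.64,.12,-.1)) for n in F]+[fit(FIX,[(F[n],fm[n]) for n in F],(.64,.12,-.1))]
for q in fs:print("fix",q.x.round(4),q.fun)
for n,(x,y) in dict(scene=(300,235),side=(335,230)).items():
    S=4;c=cv2.resize(F[n]["pixels"][y-65:y+65,x-90:x+90,::-1],None,fx=S,fy=S,interpolation=cv2.INTER_CUBIC)
    for b,p,col in((BOX,s2.x,(0,0,255)),(FIX,fs[2].x,(0,255,255))):
        u=((proj(F[n],pts(b,p))-[x-90,y-65]+.5)*S).astype(int)
        for i in range(8):
            for j in(1,2,4):
                if not i&j: cv2.line(c,tuple(map(int,u[i])),tuple(map(int,u[i|j])),col,1)
    cv2.imwrite(f"pics/c_{n}.png",c)
```

```text
box scene [0.4965 0.1149 1.5391] 0.03999524920100198
2571
box both [0.4964 0.1162 1.5372] 0.9012882525327935
fix [ 0.6393  0.1236 -0.1177] 0.08063966858005511
fix [ 0.6369  0.1249 -0.0842] 0.06516607988185187
fix [ 0.637   0.1233 -0.0905] 0.1575560805864918
```

View pics/c_scene.png

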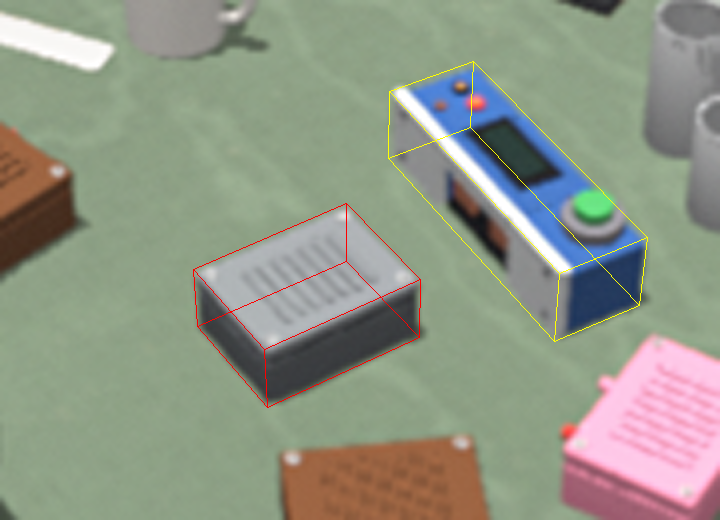

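View pics/c_side.png

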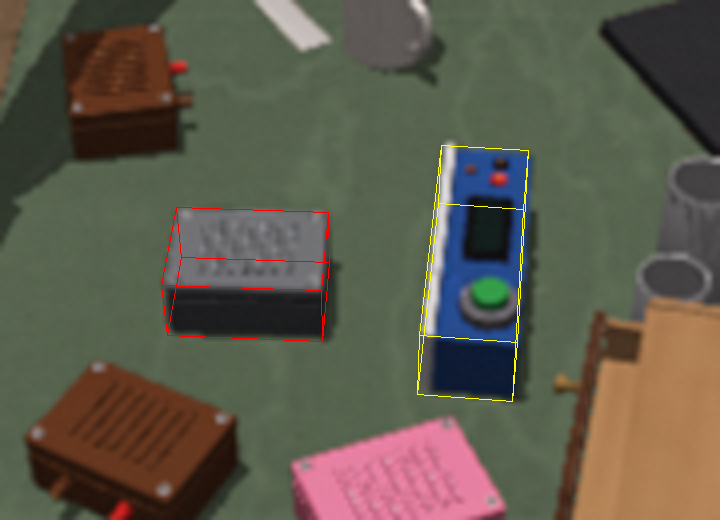

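```bash
cat >> h.py <<'E'
def go(target,yaw=None):
    """rows: world target TCP -> tool-frame shift mm, turn rv for tool x down, tool y at world angle yaw"""
    o=r.get_obs();Rt=R.from_rotvec(o["orientation"]).as_matrix()
    s=(Rt.T@(np.array(target)-o["tcp_pos"]))*1000
    rv=np.zeros(3)
    if yaw is not None:
        y=np.array([np.cos(yaw),np.sin(yaw),0]);x=np.array([0,0,-1.]);G=np.c_[x,y,np.cross(x,y)]
        rv=R.from_matrix(Rt.T@G).as_rotvec()
    return s.round(1),rv.round(3)
E
cat > sim.py <<'E'
import numpy as np
HX,HY=.045,.06
def push(pose,a,b,rad=.014,c=.046,n=200):
    x,y,t=pose
    for k in range(n+1):
        p=np.array(a)+(np.array(b)-a)*k/n
        for _ in range(3):
            C,S=np.cos(t),np.sin(t);Rm=np.array([[C,-S],[S,C]])
            q=Rm.T@(p-[x,y]); cl=np.clip(q,[-HX,-HY],[HX,HY]); d=q-cl; L=np.hypot(*d)
            if L>=rad: break
            if L<1e-9: break
            nb=-d/L; pen=rad-L; tau=cl[0]*nb[1]-cl[1]*nb[0]
            lam=pen/(1+tau**2/c**2); nw=Rm@nb
            x+=lam*nw[0];y+=lam*nw[1];t+=lam*tau/c**2
    return np.array([x,y,t])
E
python3 - <<'E'
from h import *
from sim import push
o=r.get_obs();print(R.from_rotvec(o["orientation"]).as_matrix().round(3))
f=grab_frame("scene")
for l in("mug","try_square","screwdriver","tape_measure"):
    d=cut_out(l,"scene")[0]; v,u=np.nonzero(d["pixels"]);p=ray(f,np.c_[u,v],0.03);print(l,p.min(0).round(2),p.max(0).round(2))
P=(.4965,.1155,1.537)
for c in(.04,.046,.052):
    for yy in(.135,.145,.15):
        for xe in(.48,.50,.52,.54):
            print(c,yy,xe,"A",push(P,(.41,yy),(xe,yy),c=c).round(3))
    for xx in(.445,.455):
        for ye in(.10,.12,.14): print(c,xx,ye,"B",push(P,(xx,.05),(xx,ye),c=c).round(3))
E
```

```text
[[-0.     0.411  0.912]
 [ 0.     0.912 -0.411]
 [-1.     0.    -0.   ]]
mug [0.55 0.38 0.03] [0.69 0.57 0.03]
try_square [0.36 0.42 0.03] [0.53 0.6  0.03]
screwdriver [ 0.34 -0.28  0.03] [ 0.54 -0.23  0.03]
tape_measure [ 0.56 -0.32  0.03] [ 0.65 -0.22  0.03]
0.04 0.135 0.48 A [0.548 0.105 1.243]
0.04 0.135 0.5 A [0.565 0.098 1.161]
0.04 0.135 0.52 A [0.58  0.091 1.066]
0.04 0.135 0.54 A [0.594 0.083 0.957]
0.04 0.145 0.48 A [0.541 0.102 1.107]
0.04 0.145 0.5 A [0.555 0.094 0.993]
0.04 0.145 0.52 A [0.567 0.086 0.87 ]
0.04 0.145 0.54 A [0.576 0.078 0.739]
0.04 0.15 0.48 A [0.538 0.102 1.05 ]
0.04 0.15 0.5 A [0.55  0.094 0.922]
0.04 0.15 0.52 A [0.56  0.085 0.79 ]
0.04 0.15 0.54 A [0.567 0.077 0.655]
0.04 0.445 0.1 B [0.502 0.135 1.045]
0.04 0.445 0.12 B [0.508 0.143 0.847]
0.04 0.445 0.14 B [0.514 0.148 0.676]
0.04 0.455 0.1 B [0.504 0.14  1.065]
0.04 0.455 0.12 B [0.511 0.151 0.884]
0.04 0.455 0.14 B [0.518 0.158 0.72 ]
0.046 0.135 0.48 A [0.549 0.106 1.28 ]
0.046 0.135 0.5 A [0.566 0.1   1.206]
0.046 0.135 0.52 A [0.582 0.093 1.124]
0.046 0.135 0.54 A [0.597 0.086 1.029]
0.046 0.1
[... 521 characters left out ...]
 0.82 ]
0.052 0.135 0.48 A [0.549 0.107 1.313]
0.052 0.135 0.5 A [0.567 0.102 1.246]
0.052 0.135 0.52 A [0.584 0.096 1.173]
0.052 0.135 0.54 A [0.599 0.088 1.091]
0.052 0.145 0.48 A [0.544 0.105 1.208]
0.052 0.145 0.5 A [0.56  0.098 1.114]
0.052 0.145 0.52 A [0.573 0.091 1.015]
0.052 0.145 0.54 A [0.585 0.083 0.909]
0.052 0.15 0.48 A [0.541 0.105 1.164]
0.052 0.15 0.5 A [0.555 0.098 1.057]
0.052 0.15 0.52 A [0.568 0.09  0.949]
0.052 0.15 0.54 A [0.578 0.082 0.836]
0.052 0.445 0.1 B [0.502 0.139 1.159]
0.052 0.445 0.12 B [0.508 0.15  0.999]
0.052 0.445 0.14 B [0.514 0.158 0.852]
0.052 0.455 0.1 B [0.503 0.144 1.186]
0.052 0.455 0.12 B [0.509 0.157 1.042]
0.052 0.455 0.14 B [0.516 0.167 0.905]
```

```bash
python3 -c "
from h import *
print(go((.447,.035,.197),1.476))"
```

```text
(array([   1.1, -459.3,  393.1]), array([-0.329, -0.   , -0.   ]))
```

apply_moves(commands=[[0,0,-40,34,-0.03,0,0],[0,0,-80,68,-0.08,0,0],[0,0,-118,101,-0.13,0,0],[0,0,-156,134,-0.18,0,0],[0,0,-194,166,-0.23,0,0],[0,0,-232,199,-0.28,0,0],[0,0,-270,231,-0.329,0,0],[0,0,-308,264,-0.329,0,0],[0,0,-346,296,-0.329,0,0],[0,0,-384,329,-0.329,0,0],[0,0,-422,361,-0.329,0,0],[0,0,-459,393,-0.329,0,0],[0,0,-459,393,-0.329,0,0],[0,0,-459,393,-0.329,0,0]])

```text
clock: 2.95
tcp_pos: [0.4473, 0.0341, 0.1983]
orientation: [0.078, 1.569, -0.077]
contact_force: [0.7, -0.1, -0.5]
grip_width: -0.0002
```

```bash
python3 -c "
from h import *
print(go((.447,.035,.014),1.476),r.get_obs()['clock'])
f=grab_frame('wrist');cv2.imwrite('pics/d.png',f['pixels'][:,:,::-1])
"
```

```text
(array([184.3,   0.8,  -0.5]), array([-0.004,  0.   , -0.   ])) 2.95
```

View pics/d.png

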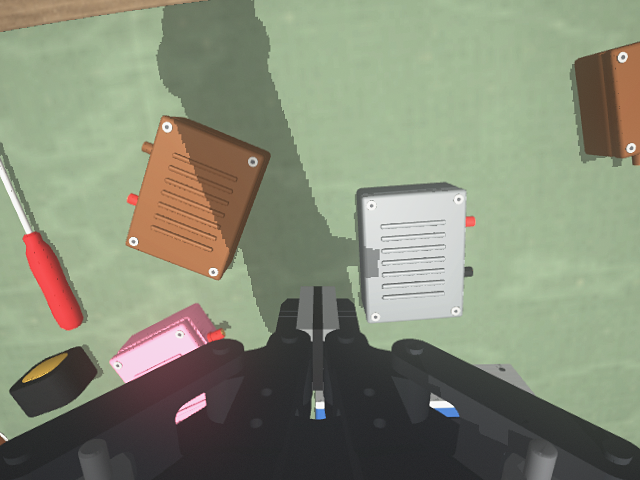

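The wrist view shows the grey box at (412,255), with its red post (470,222) on the robot's side. The space between it and the brown box, around (318,290), is clear for the fingers. I'll go down there and push the near end of the back face in +y.

apply_moves(commands=[[0,45,0,0,0,0,0],[0,90,0,0,0,0,0],[0,135,0,0,0,0,0],[0,170,0,0,0,0,0],[0,183,0,0,0,0,0],[0,183,8,-1,0,0,0],[0,183,16,-1.5,0,0,0],[0,183,24,-2,0,0,0],[0,183,32,-3,0,0,0],[0,183,40,-4,0,0,0],[0,183,48,-5,0,0,0],[0,183,56,-5.5,0,0,0],[0,183,64,-6,0,0,0],[0,183,72,-7,0,0,0],[0,183,80,-8,0,0,0],[0,183,80,-8,0,0,0]])

```text
clock: 4.6
tcp_pos: [0.4458, 0.1165, 0.0155]
orientation: [0.073, 1.571, -0.074]
contact_force: [-3.0, -1.8, 0.9]
grip_width: -0.0004
```

```bash
cat > look.py <<'E'
from h import *
import sys
tag=sys.argv[1];p0=eval(sys.argv[2])
o=r.get_obs();print(o["clock"].round(2),o["tcp_pos"].round(4),o["contact_force"].round(1))
F={n:grab_frame(n) for n in("scene","side")};V=[]
for n in F:
    e=proj(F[n],[p0[0],p0[1],.03])[0]
    best=None
    for d in cut_out("crossover_box",n):
        q=np.array(d["point"])*[640,480]
        if np.hypot(*(q-e))<28 and (best is None or np.hypot(*(q-e))<best[0]): best=(np.hypot(*(q-e)),d)
    if best: V.append((n,F[n],best[1]["pixels"].astype(float)));print(n,round(best[1]["confidence"],2),best[1]["pixels"].sum())
    else: print(n,"none")
for n,f,m in V:
    s=fit(BOX,[(f,m)],p0);print(n,s.x.round(4),round(s.fun,3));S_=s
if len(V)==2:
    S_=fit(BOX,[(f,m) for n,f,m in V],p0);print("both",S_.x.round(4),round(S_.fun,3))
FX=(.638,.124,-.095)
out=[]
for n,w in(("scene",(320,225)),("side",(335,230))):
    x,y=w;S=4;c=cv2.resize(F[n]["pixels"][y-65:y+65,x-90:x+90,::-1],None,fx=S,fy=S,interpolation=cv2.INTER_CUBIC)
    for b,p,col in((BOX,S_.x,(0,0,255)),):
        u=((proj(F[n],pts(b,p))-[x-90,y-65]+.5)*S).astype(int)
        for i in range(8):
            for j in(1,2,4):
                if not i&j: cv2.line(c,tuple(map(int,u[i])),tuple(map(int,u[i|j])),col,1)
    out.append(c[:,100:620] if 0 else c)
im=np.vstack(out);cv2.imwrite(f"pics/{tag}.png",cv2.resize(im,(400,578)))
E
python3 look.py e1 "(.503,.135,1.1)"
```

```text
Traceback (most recent call last):
  File "look.py", line 4, in <module>
    o=r.get_obs();print(o["clock"].round(2),o["tcp_pos"].round(4),o["contact_force"].round(1))
                        ^^^^^^^^^^^^^^^^
AttributeError: 'float' object has no attribute 'round'
```

```bash
sed -i 's/o\["clock"\].round(2)/o["clock"]/' look.py; python3 look.py e1 "(.503,.14,1.0)"
```

```text
4.6 [0.4458 0.1165 0.0155] [-3.  -1.8  0.9]
scene 0.92 1140
side 0.59 1112
scene [0.5109 0.1431 1.0288] 0.496
side [0.5074 0.1469 1.2522] 0.187
both [0.5104 0.1439 1.0569] 0.696
```

View pics/e1.png

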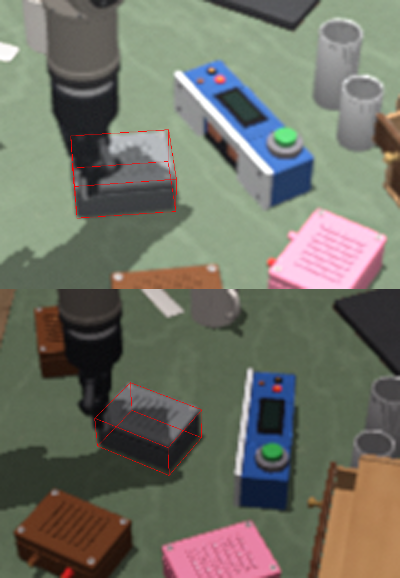

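Run:
```python
from sim import push
import numpy as np
P=np.array([.51,.144,1.05])
def w(P,b): C,S=np.cos(P[2]),np.sin(P[2]);return P[:2]+np.array([[C,-S],[S,C]])@b
for off in(.03,.036):
  a=w(P,[off,.085])
  for ang in(0,-15,-30):
    for L in(.05,.07,.09,.11,.13):
      b=a+L*np.array([np.cos(np.radians(ang)),np.sin(np.radians(ang))])
      q=push(P,a,b,c=.046);print(off,a.round(3),ang,L,q.round(3))
```

```text
0.03 [0.451 0.212] 0 0.05 [0.524 0.133 0.745]
0.03 [0.451 0.212] 0 0.07 [0.529 0.127 0.61 ]
0.03 [0.451 0.212] 0 0.09 [0.53  0.124 0.539]
0.03 [0.451 0.212] 0 0.11 [0.53  0.124 0.539]
0.03 [0.451 0.212] 0 0.13 [0.53  0.124 0.539]
0.03 [0.451 0.212] -15 0.05 [0.53  0.128 0.718]
0.03 [0.451 0.212] -15 0.07 [0.537 0.118 0.573]
0.03 [0.451 0.212] -15 0.09 [0.542 0.109 0.438]
0.03 [0.451 0.212] -15 0.11 [0.545 0.102 0.314]
0.03 [0.451 0.212] -15 0.13 [0.546 0.097 0.208]
0.03 [0.451 0.212] -30 0.05 [0.535 0.124 0.75 ]
0.03 [0.451 0.212] -30 0.07 [0.546 0.11  0.641]
0.03 [0.451 0.212] -30 0.09 [0.555 0.097 0.536]
0.03 [0.451 0.212] -30 0.11 [0.562 0.083 0.426]
0.03 [0.451 0.212] -30 0.13 [0.567 0.071 0.308]
0.036 [0.454 0.218] 0 0.05 [0.522 0.134 0.738]
0.036 [0.454 0.218] 0 0.07 [0.526 0.129 0.621]
0.036 [0.454 0.218] 0 0.09 [0.526 0.129 0.619]
0.036 [0.454 0.218] 0 0.11 [0.526 0.129 0.619]
0.036 [0.454 0.218] 0 0.13 [0.526 0.129 0.619]
0.036 [0.454 0.218] -15 0.05 [0.527 0.129 0.695]
0.036 [0.454 0.218] -15 0.07 [0.534 0.12  0.542]
0.036 [0.454 0.218] -15 0.09 [0.538 0.112 0.404]
0.036 [0.454 0.218] -15 0.11 [0.54  0.106 0.282]
0.036 [0.454 0.218] -15 0.13 [0.541 0.103 0.226]
0.036 [0.454 0.218] -30 0.05 [0.532 0.125 0.709]
0.036 [0.454 0.218] -30 0.07 [0.542 0.112 0.581]
0.036 [0.454 0.218] -30 0.09 [0.55  0.099 0.46 ]
0.036 [0.454 0.218] -30 0.11 [0.555 0.086 0.339]
0.036 [0.454 0.218] -30 0.13 [0.558 0.075 0.214]
```

Push 1 went as predicted. The box is now near (0.510, 0.144), yaw about 1.05. Next I'll push the red-post side corner along roughly +x.

apply_moves(commands=[[0,0,-8,0,0,0,0],[0,-45,-8,0,0,0,0],[0,-90,-8,0,0,0,0],[0,-95,40,-3,0,0,0],[0,-95,85,-6,0,0,0],[0,-90,97,-6,0,0,0],[0,-45,97,-6,0,0,0],[0,-8,97,-6,0,0,0],[0,0,97,-6,0,0,0],[0,0,96.5,2,0,0,0],[0,0,96,10,0,0,0],[0,0,95,18,0,0,0],[0,0,94.5,26,0,0,0],[0,0,94,34,0,0,0],[0,0,93,42,0,0,0],[0,0,92.5,50,0,0,0],[0,0,92,58,0,0,0],[0,0,91,66,0,0,0],[0,0,91,66,0,0,0]])

```text
clock: 6.7
tcp_pos: [0.5235, 0.2007, 0.0164]
orientation: [0.076, 1.566, -0.073]
contact_force: [0.2, 2.5, 1.8]
grip_width: -0.0
```

```bash
python3 look.py e2 "(.534,.121,.58)"
```

```text
6.7 [0.5235 0.2007 0.0164] [0.2 2.5 1.8]
scene 0.73 1700
side 0.64 1231
scene [0.533  0.1237 0.5678] 0.062
side [0.5318 0.127  0.5372] 0.062
both [0.5329 0.1254 0.5477] 0.133
```

View pics/e2.png

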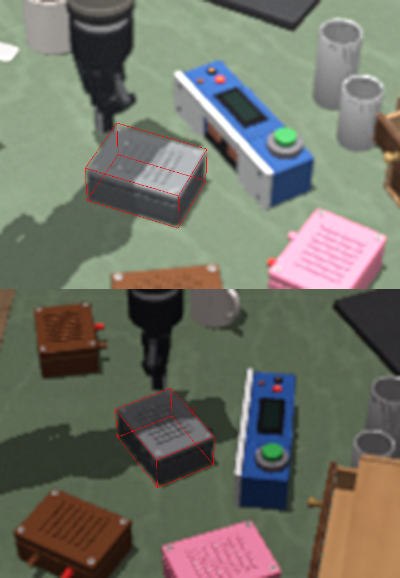

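Run:
```python
from sim import push
import numpy as np
P=np.array([.533,.125,.55])
for c in (.042,.048):
 for y in(.14,.15,.16,.165):
  for xe in(.48,.49,.50,.51,.52):
      q=push(P,np.array([.43,y]),np.array([xe,y]),c=c)
      C,S=np.cos(-.095),np.sin(-.095);d=q[:2]-[.638,.124]
      print(c,y,xe,q.round(3),"fix",(C*d[0]+S*d[1]).round(3),(-S*d[0]+C*d[1]).round(3))
```

```text
0.042 0.14 0.48 [0.544 0.13  0.28 ] fix -0.094 -0.003
0.042 0.14 0.49 [0.552 0.131 0.182] fix -0.087 -0.001
0.042 0.14 0.5 [0.56  0.133 0.102] fix -0.078 0.001
0.042 0.14 0.51 [0.569 0.133 0.043] fix -0.069 0.003
0.042 0.14 0.52 [0.579 0.134 0.001] fix -0.06 0.004
0.042 0.15 0.48 [0.545 0.129 0.217] fix -0.093 -0.004
0.042 0.15 0.49 [0.551 0.13  0.107] fix -0.087 -0.002
0.042 0.15 0.5 [0.559 0.131 0.007] fix -0.079 -0.001
0.042 0.15 0.51 [ 0.568  0.13  -0.077] fix -0.071 -0.0
0.042 0.15 0.52 [ 0.577  0.129 -0.146] fix -0.062 -0.0
0.042 0.16 0.48 [0.541 0.116 0.742] fix -0.096 -0.018
0.042 0.16 0.49 [0.546 0.111 0.778] fix -0.091 -0.022
0.042 0.16 0.5 [0.551 0.106 0.782] fix -0.085 -0.026
0.042 0.16 0.51 [0.555 0.101 0.761] fix -0.08 -0.031
0.042 0.16 0.52 [0.56  0.096 0.724] fix -0.075 -0.035
0.042 0.165 0.48 [0.539 0.117 0.693] fix -0.098 -0.016
0.042 0.165 0.49 [0.543 0.113 0.726] fix -0.094 -0.02
0.042 0.165 0.5 [0.547 0.108 0.728] fix -0.089 -0.025
0.042 0.165 0.51 [0.551 0.103 0.705] fix -0.084 -0.029
0.042 0.165 0.52 [0.555 0.098 0.667] fix -0.08 -0.033
0.048 0.14 0.48 [0.545 0
[... 348 characters left out ...]
.048 0.15 0.5 [0.561 0.132 0.079] fix -0.078 0.001
0.048 0.15 0.51 [0.569 0.133 0.006] fix -0.069 0.002
0.048 0.15 0.52 [ 0.578  0.133 -0.056] fix -0.06 0.003
0.048 0.16 0.48 [0.541 0.115 0.71 ] fix -0.095 -0.018
0.048 0.16 0.49 [0.545 0.11  0.743] fix -0.091 -0.022
0.048 0.16 0.5 [0.55  0.105 0.752] fix -0.086 -0.027
0.048 0.16 0.51 [0.555 0.101 0.74 ] fix -0.081 -0.031
0.048 0.16 0.52 [0.559 0.096 0.712] fix -0.076 -0.036
0.048 0.165 0.48 [0.539 0.117 0.67 ] fix -0.098 -0.016
0.048 0.165 0.49 [0.542 0.112 0.698] fix -0.094 -0.021
0.048 0.165 0.5 [0.547 0.107 0.704] fix -0.089 -0.025
0.048 0.165 0.51 [0.551 0.103 0.689] fix -0.085 -0.03
0.048 0.165 0.52 [0.554 0.098 0.66 ] fix -0.081 -0.034
```

The box is near (0.533, 0.125), yaw 0.55, and both cameras agree. Now I'll push the left end of the back face along +x.

apply_moves(commands=[[0,0,8,0,0,0,0],[0,-45,8,0,0,0,0],[0,-90,8,-5,0,0,0],[0,-95,-25,-40,0,0,0],[0,-95,-58,-80,0,0,0],[0,-90,-64.5,-87.5,0,0,0],[0,-45,-64.5,-87.5,0,0,0],[0,-8,-64.5,-87.5,0,0,0],[0,0,-64.5,-87.5,0,0,0],[0,0,-63.5,-77,0,0,0],[0,0,-62.5,-68,0,0,0],[0,0,-61.8,-60,0,0,0],[0,0,-61,-52,0,0,0],[0,0,-60.3,-44,0,0,0],[0,0,-59.5,-36,0,0,0],[0,0,-58.8,-28,0,0,0],[0,0,-58.8,-28,0,0,0]])

```text
clock: 8.6
tcp_pos: [0.4874, 0.1456, 0.0163]
orientation: [0.075, 1.571, -0.072]
contact_force: [-6.0, 3.4, 6.1]
grip_width: 0.0001
```

```bash
python3 look.py e3 "(.553,.131,.18)"
```

```text
8.6 [0.4874 0.1456 0.0163] [-6.   3.4  6.1]
scene 0.85 1654
side 0.9 1192
scene [0.5589 0.1179 0.4261] 0.092
side [0.5581 0.1212 0.3795] 0.081
both [0.5589 0.1179 0.4037] 0.181
```

View pics/e3.png

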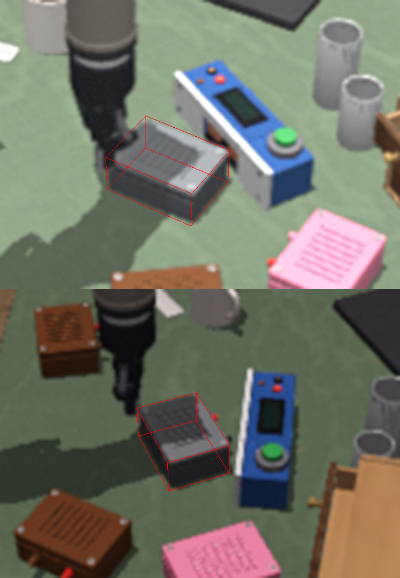

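The box turned less than predicted. It's at (0.558, 0.119), yaw about 0.40, some 12 mm right of centre. I'll push the back end of its right side in +y, which turns it and shifts it left.

Run:
```python
from sim import push
import numpy as np
P=np.array([.558,.119,.40])
for c in (.045,.055):
 for x in(.535,.542):
  for ye in(.05,.055,.06,.065,.07):
      q=push(P,np.array([x,.01]),np.array([x,ye]),c=c)
      C,S=np.cos(-.095),np.sin(-.095);d=q[:2]-[.638,.124]
      print(c,x,ye,q.round(3),"fix",(C*d[0]+S*d[1]).round(3),(-S*d[0]+C*d[1]).round(3))
from h import *
print(go((.540,.015,.016),1.476))
```

```text
0.045 0.535 0.05 [0.562 0.124 0.502] fix -0.076 -0.008
0.045 0.535 0.055 [0.563 0.124 0.53 ] fix -0.075 -0.007
0.045 0.535 0.06 [0.564 0.125 0.558] fix -0.074 -0.006
0.045 0.535 0.065 [0.565 0.126 0.588] fix -0.072 -0.005
0.045 0.535 0.07 [0.567 0.127 0.617] fix -0.071 -0.004
0.045 0.542 0.05 [0.555 0.129 0.217] fix -0.083 -0.003
0.045 0.542 0.055 [0.555 0.132 0.169] fix -0.084 0.0
0.045 0.542 0.06 [0.554 0.136 0.124] fix -0.085 0.004
0.045 0.542 0.065 [0.554 0.14  0.083] fix -0.086 0.008
0.045 0.542 0.07 [0.553 0.145 0.048] fix -0.086 0.012
0.055 0.535 0.05 [0.563 0.125 0.481] fix -0.075 -0.007
0.055 0.535 0.055 [0.564 0.125 0.502] fix -0.074 -0.006
0.055 0.535 0.06 [0.565 0.126 0.524] fix -0.073 -0.005
0.055 0.535 0.065 [0.567 0.127 0.546] fix -0.071 -0.004
0.055 0.535 0.07 [0.568 0.128 0.567] fix -0.07 -0.003
0.055 0.542 0.05 [0.555 0.13  0.258] fix -0.083 -0.002
0.055 0.542 0.055 [0.554 0.133 0.22 ] fix -0.085 0.001
0.055 0.542 0.06 [0.553 0.137 0.185] fix -0.086 0.005
0.055 0.542 0.065 [0.552 0.141 0.153] fix -0.087 0.009
0.055 0.542 0.07 [0.552 0.146 0.123] fix -0.088 0.013
(array([ 1.000e-01, -1.249e+02,  6.460e+01]), array([ 0.001, -0.001, -0.002]))
```

apply_moves(commands=[[0,0,0,-8,0,0,0],[0,-45,0,-8,0,0,0],[0,-90,-5,-5,0,0,0],[0,-95,-40,25,0,0,0],[0,-95,-80,52,0,0,0],[0,-95,-118,78,0,0,0],[0,-90,-123.5,79.7,0,0,0],[0,-45,-123.5,79.7,0,0,0],[0,-8,-123.5,79.7,0,0,0],[0,0,-123.5,79.7,0,0,0],[0,0,-115,79,0,0,0],[0,0,-107,78,0,0,0],[0,0,-100,77.5,0,0,0],[0,0,-94,77,0,0,0],[0,0,-88,76,0,0,0],[0,0,-82.5,76,0,0,0],[0,0,-82.5,76,0,0,0],[0,0,-92,76,0,0,0],[0,-60,-105,76,0,0,0],[0,-110,-110,60,0,0,0]])

```text
clock: 10.8
tcp_pos: [0.5406, 0.0292, 0.1128]
orientation: [0.074, 1.57, -0.076]
contact_force: [1.1, -0.0, 1.1]
grip_width: 0.0002
```

```bash
python3 look.py e4 "(.554,.133,.2)"
```

```text
10.8 [0.5406 0.0292 0.1128] [ 1.1 -0.   1.1]
scene 0.95 1705
side 0.58 1102
scene [0.5619 0.1286 0.3626] 0.061
side [0.5594 0.1352 0.3563] 0.149
both [0.5618 0.1296 0.3668] 0.226
```

View pics/e4.png

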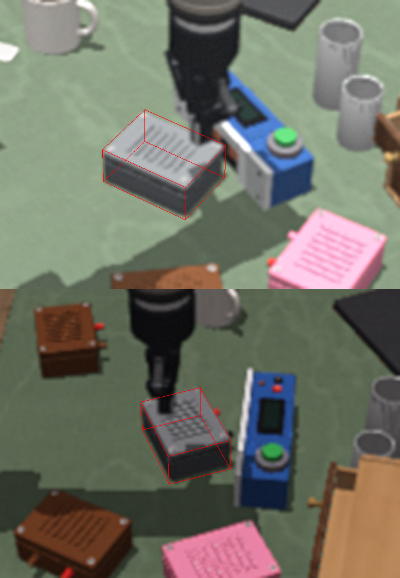

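The box is at (0.561, 0.130), yaw about 0.36, and centred sideways. The earlier push dragged on a corner because of friction. This time I'll put a fingertip edge on the left end of the back face and move it along an arc.

apply_moves(commands=[[0,0,40,-25,0,0,0],[0,0,78,-58,0,0,0],[0,0,103.5,-80.8,0,0,0],[0,45,103.5,-80.8,0,0,0],[0,85,103.5,-80.8,0,0,0],[0,97,103.5,-80.8,0,0,0],[0,97,108,-71,0,0,0],[0,97,113,-62.5,0,0,0],[0,97,117.5,-58,0,0,0],[0,97,122,-54,0,0,0],[0,97,126.5,-49.5,0,0,0],[0,97,130.5,-44.5,0,0,0],[0,97,134,-39.5,0,0,0],[0,97,137.5,-34.5,0,0,0],[0,97,137.5,-34.5,0,0,0],[0,97,136,-50,0,0,0],[0,97,130,-80,0,0,0]])

```text
clock: 12.7
tcp_pos: [0.4762, 0.1688, 0.0163]
orientation: [0.077, 1.564, -0.073]
contact_force: [0.3, 0.6, 0.8]
grip_width: -0.0003
```

```bash
python3 look.py e5 "(.575,.133,.1)"
```

```text
12.7 [0.4762 0.1688 0.0163] [0.3 0.6 0.8]
scene 0.6 1653
side 0.65 1120
scene [0.5755 0.1349 0.0476] 0.057
side [0.5748 0.1352 0.0401] 0.077
both [0.5751 0.1351 0.0375] 0.138
```

View pics/e5.png

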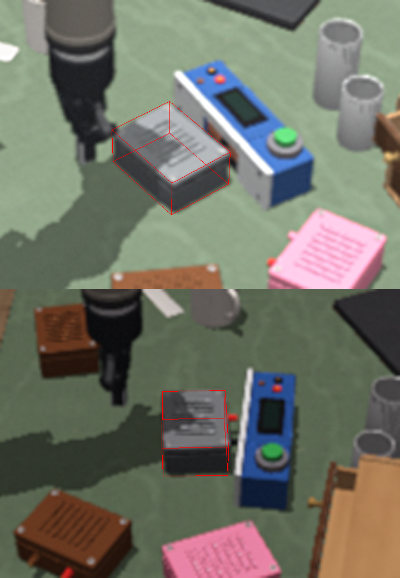

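The box is now at (0.575, 0.135), yaw 0.04, which is fixture y of about +5 mm with 0.13 rad left to turn. Next, with the fingers spread, I'll push it square onto the fence.

apply_moves(commands=[[60,0,-10,-5,0,0,0],[60,0,-22,-5,0,0,0],[60,0,-22,0,0,0,0],[60,0,-22,5,0,0,0],[60,0,-22,12,0,0,0],[60,0,-22,20,0,0,0],[60,0,-22,28,0,0,0],[60,0,-22,34,0,0,0],[60,0,-22,40,0,0,0],[60,0,-22,46,0,0,0],[60,0,-22,51,0,0,0],[60,0,-22,55,0,0,0],[60,0,-22,58,0,0,0],[60,0,-22,60,0,0,0],[60,0,-22,60,0,0,0]])

```text
clock: 14.4
tcp_pos: [0.5309, 0.1396, 0.015]
orientation: [0.075, 1.569, -0.074]
contact_force: [0.5, 0.1, -0.7]
grip_width: 0.0601
```

```bash
python3 look.py e6 "(.59,.135,-.09)"
```

```text
14.4 [0.5309 0.1396 0.015 ] [ 0.5  0.1 -0.7]
scene 0.9 1225
side 0.98 1076
scene [0.5763 0.1348 0.0491] 0.425
side [ 0.5781  0.1391 -0.0103] 0.099
both [0.5766 0.1359 0.0169] 0.541
```

View pics/e6.png

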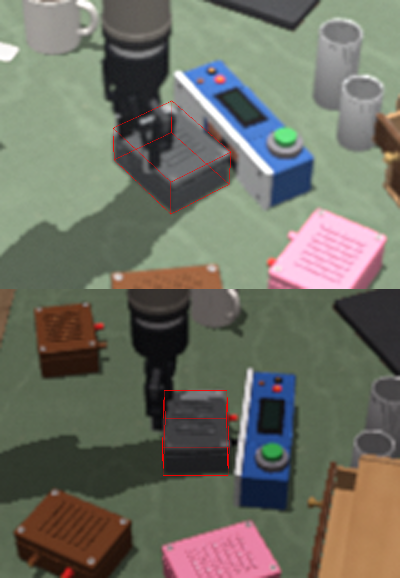

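Run:
```python
from h import *
o=r.get_obs();print(o["tcp_pos"],o["contact_force"])
f=grab_frame("wrist");cv2.imwrite("pics/g1.png",f["pixels"][:,:,::-1])
f=grab_frame("side");cv2.imwrite("pics/g2.png",cv2.resize(f["pixels"][180:280,270:420,::-1],None,fx=5,fy=5,interpolation=cv2.INTER_CUBIC))
```

```text
[0.5304758  0.13967169 0.01497995] [-0.70163674 -0.45038327  0.37494349]
```

View pics/g1.png

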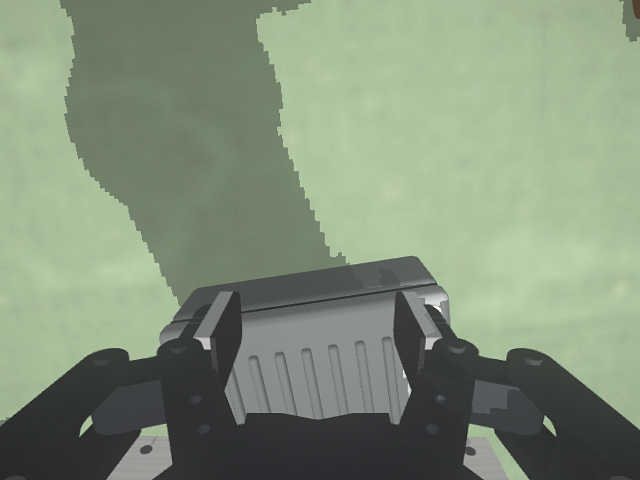

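View pics/g2.png

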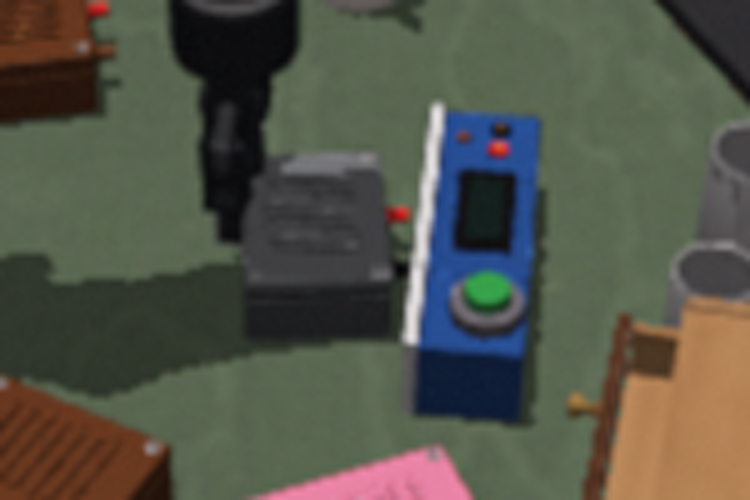

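Run:
```python
from h import *
f=grab_frame("wrist");o=r.get_obs();Rt=R.from_rotvec(o["orientation"]).as_matrix()
im=f["pixels"][:,:,::-1].copy()
def ln(P,col):
    u=proj(f,P).astype(int)
    for i in range(8):
        for j in(1,2,4):
            if not i&j: cv2.line(im,tuple(map(int,u[i])),tuple(map(int,u[i|j])),col,1)
for s in(1,-1):
    P=np.array([[a,s*b,c] for a in(0,-.03) for b in(.03,.0445) for c in(-.011,.011)])
    ln(P@Rt.T+o["tcp_pos"],(0,255,255))
ln(pts(BOX,(.577,.137,.0)),(0,0,255))
ln(pts(FIX,(.638,.124,-.095)),(255,0,0))
cv2.imwrite("pics/g3.png",im)
```

```text
(no output)
```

View pics/g3.png

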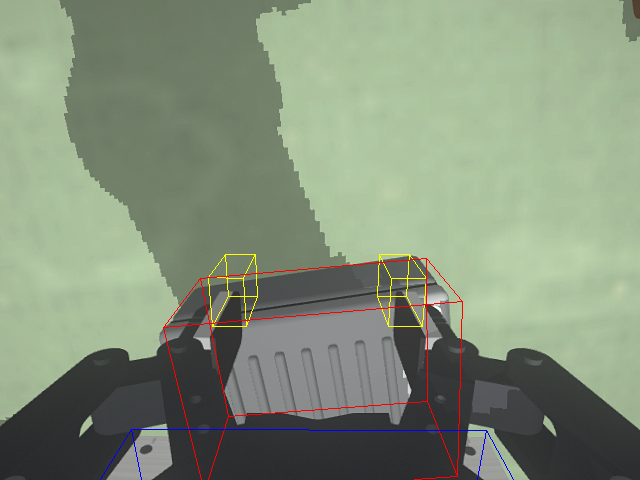

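Run:
```python
from h import *
o=r.get_obs();Rt=R.from_rotvec(o["orientation"]).as_matrix()
for n,(x,y,w,h,S) in dict(side=(270,180,150,100,5),scene=(230,170,150,100,5)).items():
    f=grab_frame(n)
    im=cv2.resize(f["pixels"][y:y+h,x:x+w,::-1],None,fx=S,fy=S,interpolation=cv2.INTER_CUBIC)
    def ln(P,col):
        u=((proj(f,P)-[x,y]+.5)*S).astype(int)
        for i in range(8):
            for j in(1,2,4):
                if not i&j: cv2.line(im,tuple(map(int,u[i])),tuple(map(int,u[i|j])),col,1)
    for s in(1,-1):
        P=np.array([[a,s*b,c] for a in(-.006,-.03) for b in(.03,.0445) for c in(-.011,.011)])
        ln(P@Rt.T+o["tcp_pos"],(0,255,255))
    ln(pts(BOX,(.577,.137,.0)),(0,0,255))
    cv2.imwrite(f"pics/g4{n}.png",im)
```

```text
(no output)
```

View pics/g4side.png

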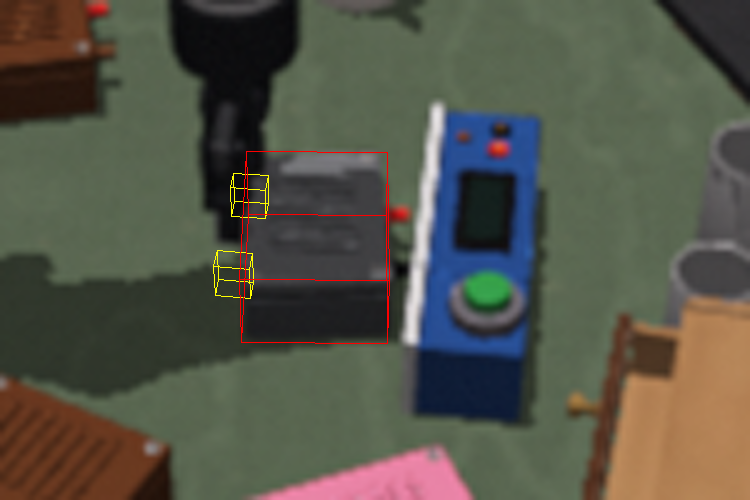

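View pics/g4scene.png

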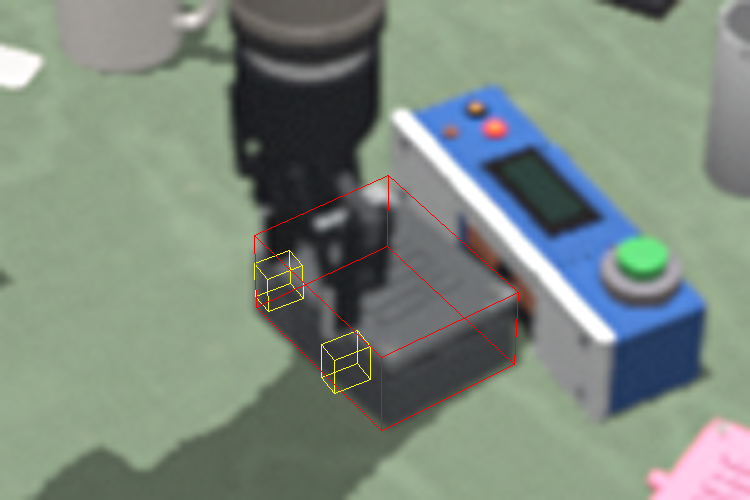

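Run:
```python
from h import *
F={n:grab_frame(n) for n in("scene","side")}
for z in(.01,.03,.05,.06,.07): print(z,ray(F["scene"],[(299,236)],z)[0].round(3),ray(F["side"],[(316,228)],z)[0].round(3))
o=r.get_obs();print(o["tcp_pos"],R.from_rotvec(o["orientation"]).as_matrix().round(3))
```

```text
0.01 [0.555 0.142 0.01 ] [0.523 0.158 0.01 ]
0.03 [0.543 0.124 0.03 ] [0.525 0.135 0.03 ]
0.05 [0.53  0.106 0.05 ] [0.526 0.113 0.05 ]
0.06 [0.524 0.097 0.06 ] [0.527 0.102 0.06 ]
0.07 [0.518 0.088 0.07 ] [0.528 0.091 0.07 ]
[0.53067512 0.13963942 0.01501387] [[-0.     0.095  0.996]
 [ 0.     0.996 -0.095]
 [-1.     0.    -0.   ]]
```

The cameras put the open fingertips at z ≈ 0.055, above the lid, even though the TCP reads 0.015. So the spread fingers slid over the box without touching it, at no force. I'll back off and check the real tip height.

apply_moves(commands=[[60,-10,0,-10,0,0,0],[60,-10,0,-40,0,0,0],[60,0,0,-65,0,0,0],[60,0,0,-65,0,0,0]])

```text
clock: 15.35
tcp_pos: [0.4608, 0.1457, 0.0144]
orientation: [0.072, 1.575, -0.074]
contact_force: [-0.8, -0.1, -0.6]
grip_width: 0.0598
```

```bash
cat > snap.py <<'E'
from h import *
import sys
t=sys.argv[1]
o=r.get_obs();print(o["clock"],o["tcp_pos"].round(4),o["contact_force"].round(1),o["grip_width"])
ims=[]
for n,(x,y,w,h,S) in dict(side=(250,160,150,100,4),scene=(220,170,150,100,4)).items():
    f=grab_frame(n);S=4
    im=cv2.resize(f["pixels"][y:y+h,x:x+w,::-1],None,fx=S,fy=S,interpolation=cv2.INTER_CUBIC)
    ims.append(im[:300])
cv2.imwrite(f"pics/{t}.png",np.vstack(ims)[:600])
f=grab_frame("wrist");cv2.imwrite(f"pics/{t}w.png",f["pixels"][:,:,::-1])
E
python3 snap.py k1
```

```text
15.35 [0.4608 0.1457 0.0144] [-0.8 -0.1 -0.6] 0.05984628476390155
```

apply_moves(commands=[[0,0,0,0,0,0,0],[0,0,0,0,0,0,0],[0,0,0,0,0,0,0],[0,0,0,0,0,0,0]])

```text
clock: 15.9
tcp_pos: [0.4663, 0.1457, 0.015]
orientation: [0.075, 1.569, -0.075]
contact_force: [-0.2, -0.3, 0.8]
grip_width: 0.0017
```

```bash
python3 snap.py k2
```

```text
15.9 [0.4663 0.1457 0.015 ] [-0.2 -0.3  0.8] 0.0017213506416571453
```

View pics/k1.png

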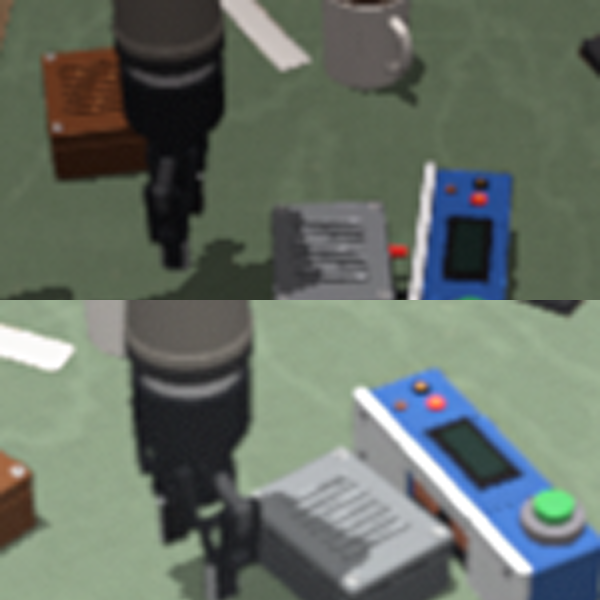

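View pics/k2.png

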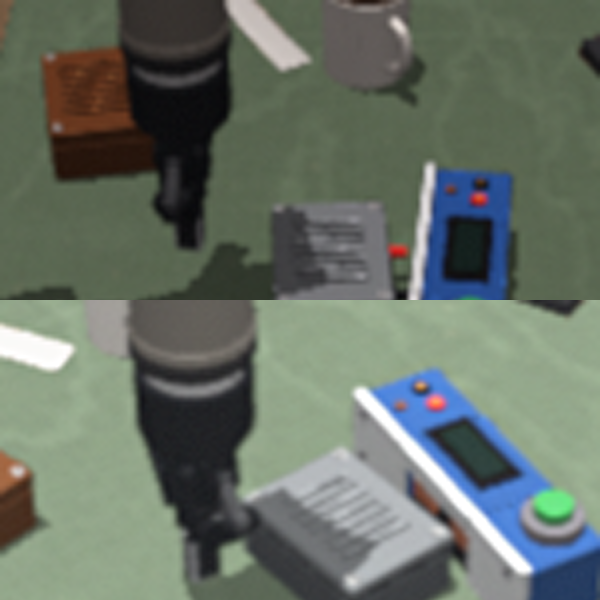

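View pics/k2w.png

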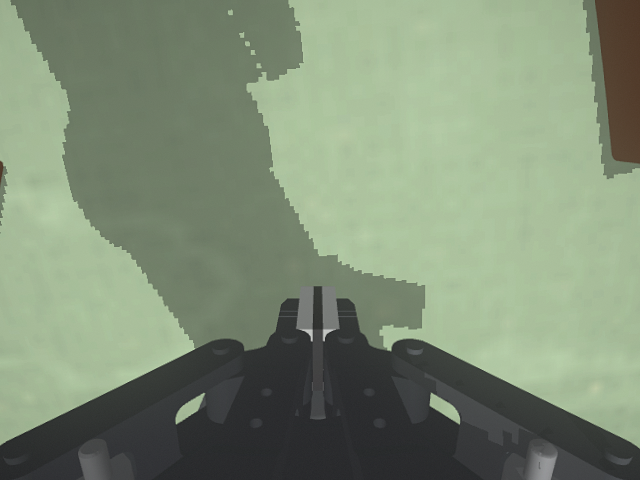

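Run:
```python
from h import *
F={n:grab_frame(n) for n in("scene","side")}
for z in(.0,.01,.02,.03,.04,.05,.06): print(z,ray(F["scene"],[(270,239.5),(274,246)],z).round(3).tolist(),ray(F["side"],[(297.5,222),(293,227)],z).round(3).tolist())
```

```text
0.0 [[0.488, 0.185, 0.0], [0.483, 0.157, 0.0]] [[0.46, 0.198, 0.0], [0.447, 0.173, 0.0]]
0.01 [[0.482, 0.176, 0.01], [0.477, 0.148, 0.01]] [[0.462, 0.186, 0.01], [0.449, 0.162, 0.01]]
0.02 [[0.477, 0.166, 0.02], [0.472, 0.139, 0.02]] [[0.463, 0.175, 0.02], [0.451, 0.15, 0.02]]
0.03 [[0.471, 0.157, 0.03], [0.466, 0.13, 0.03]] [[0.465, 0.163, 0.03], [0.452, 0.139, 0.03]]
0.04 [[0.466, 0.148, 0.04], [0.461, 0.121, 0.04]] [[0.466, 0.152, 0.04], [0.454, 0.128, 0.04]]
0.05 [[0.46, 0.139, 0.05], [0.455, 0.112, 0.05]] [[0.467, 0.14, 0.05], [0.455, 0.117, 0.05]]
0.06 [[0.455, 0.13, 0.06], [0.45, 0.103, 0.06]] [[0.469, 0.129, 0.06], [0.457, 0.106, 0.06]]
```

Both camera views put the shut tip at z ≈ 0.044 while the TCP reads 0.015, so the real tip sits about 30 mm above the reported TCP. The wrist geometry agrees. I'll open the fingers and lower in stages, watching the force.

apply_moves(commands=[[60,0,0,-8,0,0,0],[60,5,0,-8,0,0,0],[60,10,0,-8,0,0,0],[60,15,0,-8,0,0,0],[60,18,0,-8,0,0,0],[60,18,0,-8,0,0,0]])

```text
clock: 16.75
tcp_pos: [0.4578, 0.1463, -0.0036]
orientation: [0.074, 1.57, -0.075]
contact_force: [-0.8, -0.4, -0.4]
grip_width: 0.0599
```

```bash
python3 snap.py k3; python3 look.py e7 "(.577,.136,.0)"
```

```text
16.75 [ 0.4578  0.1463 -0.0036] [-0.8 -0.4 -0.4] 0.0599420366054248
16.9 [ 0.4582  0.1465 -0.003 ] [-0.5 -0.3  0.8]
scene 0.78 1595
side 0.8 1103
scene [0.5753 0.1345 0.0021] 0.088
side [0.5748 0.137  0.0395] 0.08
both [0.5749 0.1357 0.0347] 0.173
```

View pics/k3.png

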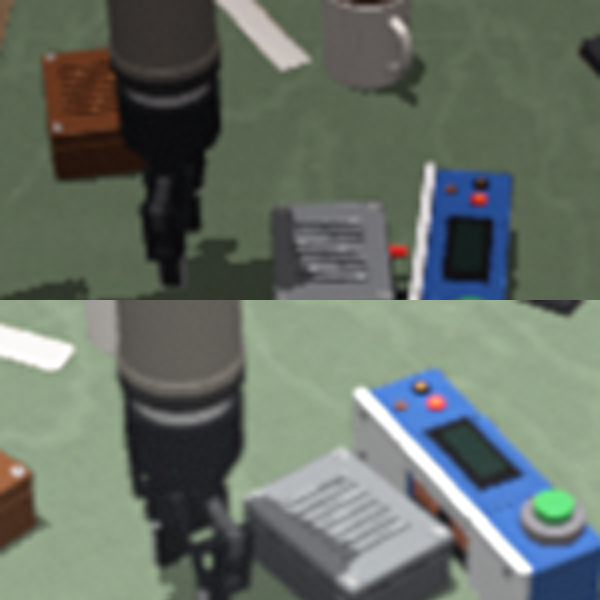

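View pics/k3w.png

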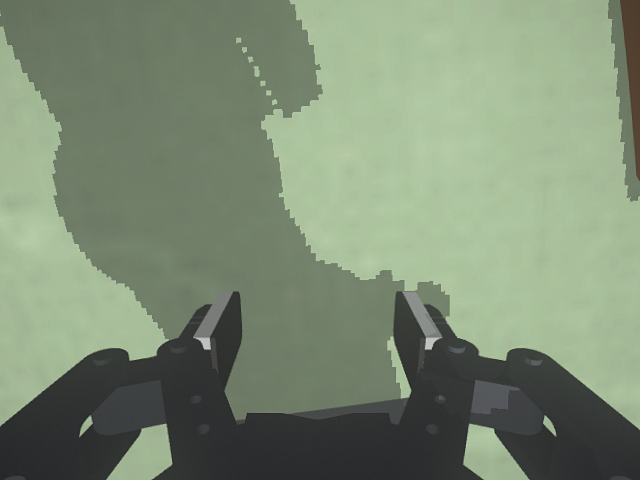

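apply_moves(commands=[[60,7,0,6,0,0,0],[60,14,0,14,0,0,0],[60,14,0,24,0,0,0],[60,14,0,34,0,0,0],[60,14,0,43,0,0,0],[60,14,0,50,0,0,0],[60,14,0,55,0,0,0],[60,14,0,60,0,0,0],[60,14,0,64,0,0,0],[60,14,0,68,0,0,0],[60,14,0,71,0,0,0],[60,14,0,74,0,0,0],[60,14,0,76,0,0,0],[60,14,0,76,0,0,0]])

```text
clock: 18.5
tcp_pos: [0.5315, 0.141, -0.0173]
orientation: [0.073, 1.574, -0.072]
contact_force: [-5.2, 3.9, 2.4]
grip_width: 0.06
```

```bash
python3 snap.py k4; python3 look.py e8 "(.59,.133,-.08)"
```

```text
18.5 [ 0.5315  0.141  -0.0173] [-5.2  3.9  2.4] 0.06001467636045343
18.65 [ 0.5315  0.141  -0.0173] [-5.2  3.6  1.5]
scene 0.64 1128
side none
scene [ 0.6052  0.1178 -0.6195] 0.402
```

View pics/e8.png

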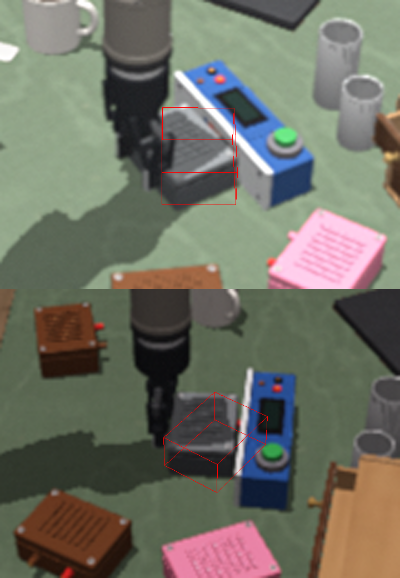

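View pics/k4w.png

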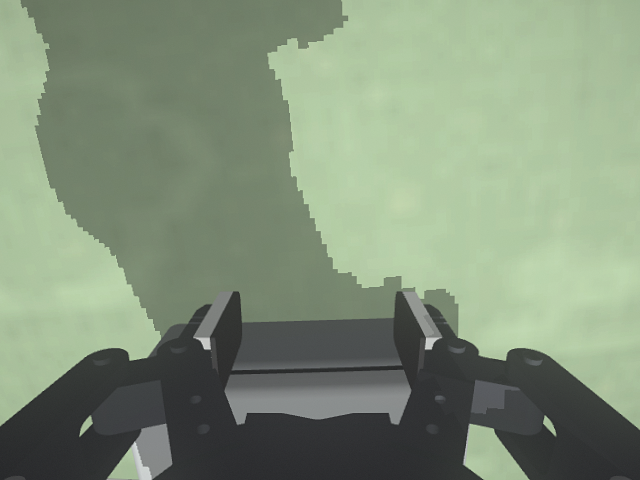

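The wrist view shows the back face nearly parallel to the two fingers, tilted only about 7 px over 170. I'll keep pushing in small steps and watch the force.

apply_moves(commands=[[60,0,0,2,0,0,0],[60,0,0,4,0,0,0],[60,0,0,5,0,0,0],[60,0,0,5,0,0,0]])

```text
clock: 19.25
tcp_pos: [0.5355, 0.141, -0.0173]
orientation: [0.073, 1.575, -0.071]
contact_force: [-7.6, 4.8, 5.6]
grip_width: 0.0601
```

apply_moves(commands=[[60,0,0,1,0,0,0],[60,0,0,2,0,0,0],[60,0,0,2,0,0,0]])

```text
clock: 19.55
tcp_pos: [0.5365, 0.1407, -0.0174]
orientation: [0.073, 1.577, -0.072]
contact_force: [-10.0, 3.9, 6.4]
grip_width: 0.0601
```

```bash
python3 snap.py k5
```

```text
19.55 [ 0.5365  0.1407 -0.0174] [-10.    3.9   6.4] 0.06008891865888008
```

View pics/k5.png

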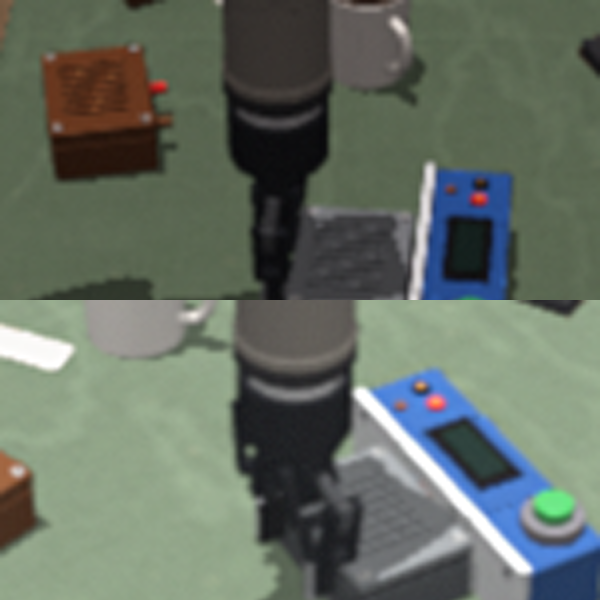

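View pics/k5w.png

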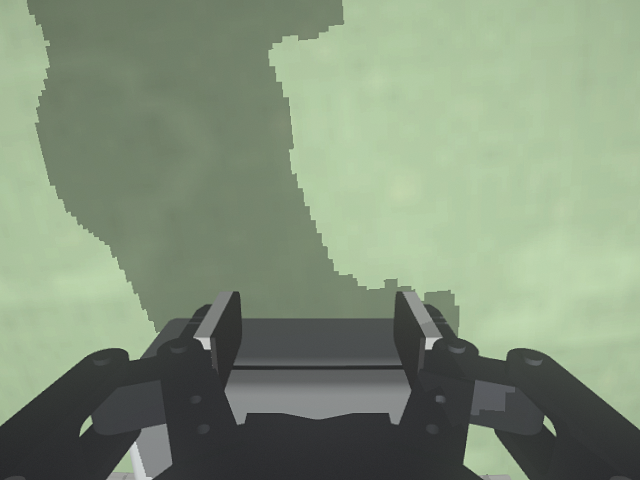

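The box is now square to the gripper, with the lid edge level at row 367. A gap of several mm to the fence remains, and the force is 10 N. I'll keep going.

apply_moves(commands=[[60,0,0,2,0,0,0],[60,0,0,4,0,0,0],[60,0,0,4,0,0,0]])

```text
clock: 20.0
tcp_pos: [0.5395, 0.14, -0.0175]
orientation: [0.073, 1.579, -0.072]
contact_force: [-12.3, 3.7, 8.8]
grip_width: 0.0601
```

apply_moves(commands=[[60,0,0,2,0,0,0],[60,0,0,4,0,0,0],[60,0,0,4,0,0,0]])

```text
clock: 20.3
tcp_pos: [0.5391, 0.1398, -0.0183]
orientation: [0.072, 1.587, -0.073]
contact_force: [-21.4, 4.4, 16.2]
grip_width: 0.0602
```

```bash
python3 snap.py k6
```

```text
20.3 [ 0.5391  0.1398 -0.0183] [-21.4   4.4  16.2] 0.060239055284910706
```

View pics/k6.png

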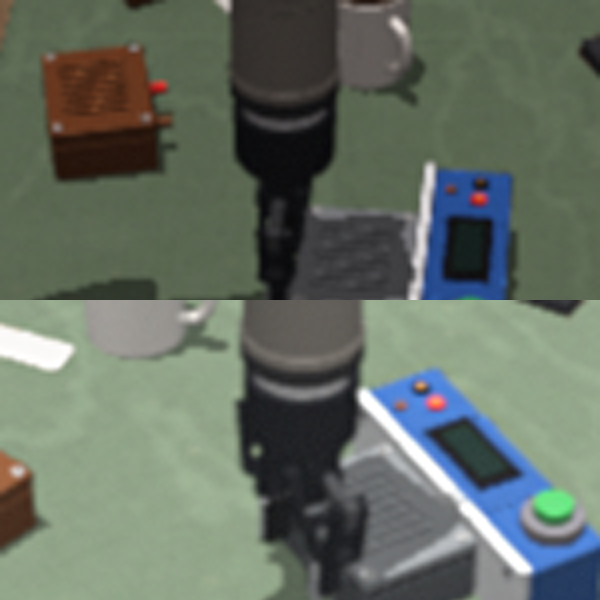

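The force jumped to 21 N with no further motion. At TCP fixture x ≈ -0.100 the back face would be at about -0.089, which is home. I'll back off along the push direction, rise and look.

apply_moves(commands=[[60,0,0,-6,0,0,0],[60,0,0,-16,0,0,0],[60,0,0,-40,0,0,0],[60,-50,0,-70,0,0,0],[60,-100,0,-80,0,0,0],[0,-150,0,-80,0,0,0],[0,-170,0,-80,0,0,0],[0,-170,0,-80,0,0,0]])

```text
clock: 21.25
tcp_pos: [0.472, 0.1466, 0.1575]
orientation: [0.079, 1.561, -0.071]
contact_force: [-0.3, 0.3, -0.2]
grip_width: 0.0164
```

```bash
python3 look.py e9 "(.592,.13,-.09)"; python3 snap.py k7
python3 - <<'E'
from h import *
F={n:grab_frame(n) for n in("scene","side")}
for n in F:
    for l,z in(("start_button_top",.07),("window",.026)):
        for d in pinpoint(l,n):
            p=np.array(d["point"])*[640,480];print(l,n,round(d["confidence"],2),p.round(1),ray(F[n],p,z)[0].round(4))
E
```

```text
21.25 [0.472  0.1466 0.1575] [-0.3  0.3 -0.2]
scene 0.74 1594
side 0.78 1073
scene [ 0.5949  0.1267 -0.1376] 0.061
side [ 0.5931  0.1301 -0.0684] 0.08
both [ 0.5936  0.1283 -0.0748] 0.161
21.45 [0.4681 0.1451 0.1519] [-0.4 -0.5 -0.6] -0.00026912651822917817
start_button_top scene 0.63 [358.3 221.7] [0.6805 0.0435 0.07  ]
window scene 0.7 [326.6 226.9] [0.6291 0.1142 0.026 ]
start_button_top side 0.51 [368.  238.9] [0.6814 0.0454 0.07  ]
window side 0.94 [352.9 232.7] [0.64   0.1196 0.026 ]
```

View pics/e9.png

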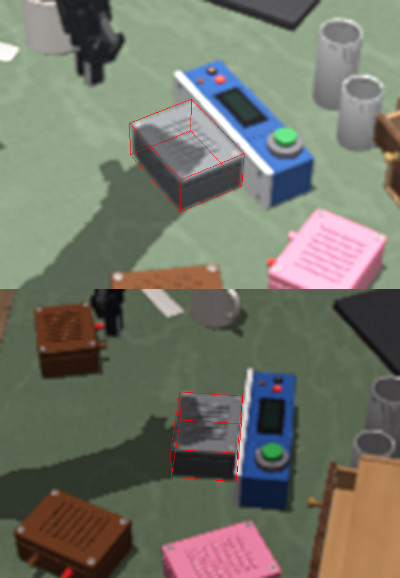

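View pics/k7w.png

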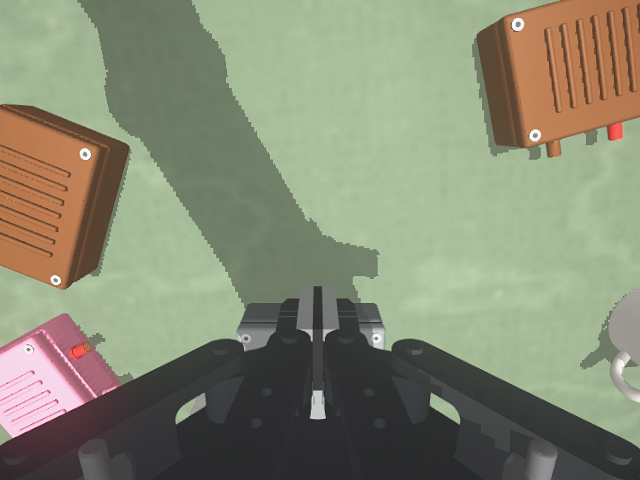

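apply_moves(commands=[[0,-40,0,20,0,0,0],[0,-78,1,50,0,0,0],[0,-78,2,95,0,0,0],[0,-78,4,140,0,0,0],[0,-78,6,185,0,0,0],[0,-78,7,225,0,0,0],[0,-78,7,232,0,0,0],[0,-78,7,232,0,0,0]])

```text
clock: 22.7
tcp_pos: [0.7012, 0.1298, 0.2298]
orientation: [0.074, 1.571, -0.076]
contact_force: [0.1, 0.9, 0.7]
grip_width: 0.0001
```

```bash
python3 snap.py k8;  python3 - <<'E'
from h import *
f=grab_frame("wrist")
for l,z in(("start_button_top",.07),):
    for d in pinpoint(l,"wrist"):
        p=np.array(d["point"])*[640,480];print(l,round(d["confidence"],2),p.round(1),ray(f,p,z)[0].round(4))
m=cut_out("crossover_box","wrist")
for d in m:
    print(np.array(d["point"])*[640,480],d["confidence"],d["pixels"].sum())
for b in(.638,):
    print(proj(f,pts(FIX,(.638,.124,-.095))).round().tolist())
E
```

```text
22.7 [0.7012 0.1298 0.2298] [0.1 0.9 0.7] 8.057715771095877e-05
start_button_top 0.82 [214.2 196.1] [0.6789 0.0412 0.07  ]
[303.808  87.6  ] 0.84 14890
[ 52.032 137.808] 0.64 14225
[90.112  2.208] 0.56 274
[303.104 179.616] 0.32 18761
[[198.0, 138.0], [177.0, 140.0], [412.0, 138.0], [429.0, 140.0], [203.0, 205.0], [184.0, 218.0], [408.0, 205.0], [423.0, 218.0]]
```

View pics/k8w.png

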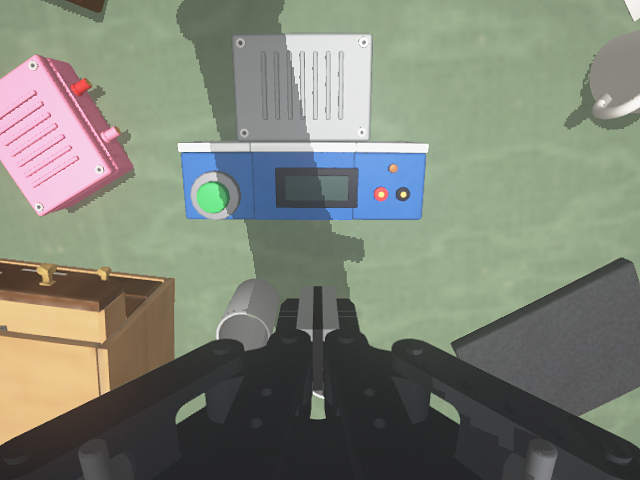

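The view from above shows the box (column 302) centred on the fixture (303), its edge at row ~140 against the fence. I'll zoom in on the joint.

```bash
python3 - <<'E'
import cv2
im=cv2.imread("pics/k8w.png")[115:165,220:390];cv2.imwrite("pics/z.png",cv2.resize(im,None,fx=4.6,fy=4.6,interpolation=cv2.INTER_NEAREST))
from h import *
f=grab_frame("wrist")
print("box top front edge z.052 home:",proj(f,[[.638-.1*0+ .06*(-.095)*-1*-1,.064,.052],[.638+.0057,.184,.052]]).round(1))
e=ray(f,[(240,143),(370,143),(240,141),(370,141),(240,139),(370,139)],.052);print(e.round(4))
e=ray(f,[(182,144),(425,144),(182,151),(425,151)],.062);print(e.round(4))
print(go((.681,.044,.2298),1.476))
E
```

```text
box top front edge z.052 home: [[236.  138.6]
 [370.6 138.6]]
[[0.6364 0.067  0.052 ]
 [0.6475 0.1833 0.052 ]
 [0.6347 0.0673 0.052 ]
 [0.6457 0.1834 0.052 ]
 [0.633  0.0675 0.052 ]
 [0.644  0.1835 0.052 ]]
[[0.6319 0.0179 0.062 ]
 [0.6521 0.23   0.062 ]
 [0.6379 0.0168 0.062 ]
 [0.6582 0.2299 0.062 ]]
(array([  1.7, -88.4, -10.7]), array([ 0.001,  0.   , -0.001]))
```

View pics/z.png

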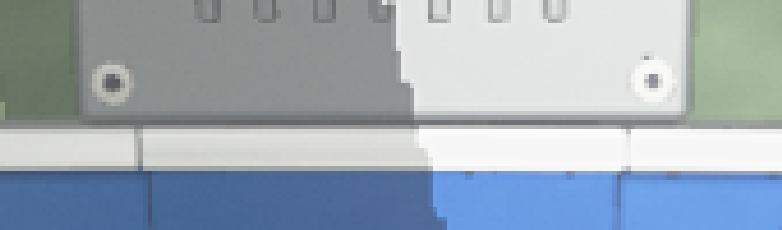

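The box is flush on the fence, with a seam of about 1 px (roughly 1 mm or less) along its whole width and no tilt. Now the button at (0.679, 0.0425): I'll approach from above and go down gently while watching the force.

apply_moves(commands=[[0,0,-30,-5,0,0,0],[0,0,-65,-10,0,0,0],[0,0,-89,-14,0,0,0],[0,40,-89,-14,0,0,0],[0,85,-89,-14,0,0,0],[0,130,-89,-14,0,0,0],[0,160,-89,-14,0,0,0],[0,172,-89,-14,0,0,0],[0,172,-89,-14,0,0,0]])

```text
clock: 23.95
tcp_pos: [0.6771, 0.0434, 0.0579]
orientation: [0.074, 1.572, -0.075]
contact_force: [-0.0, 0.5, 0.1]
grip_width: -0.0
```

Run:
```python
from h import *
o=r.get_obs();print(o["tcp_pos"].round(4),o["contact_force"].round(1))
ims=[]
for n,(x,y) in dict(side=(300,170),scene=(280,150)).items():
    f=grab_frame(n);ims.append(cv2.resize(f["pixels"][y:y+100,x:x+130,::-1],None,fx=3,fy=3,interpolation=cv2.INTER_CUBIC))
cv2.imwrite("pics/m.png",np.hstack(ims))
```

```text
[0.6771 0.0434 0.0579] [-0.   0.5  0.1]
```

View pics/m.png

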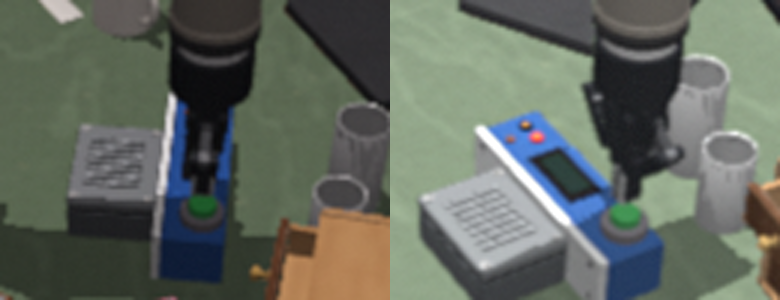

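The shut fingertips are just above the green button, (203,200) in the left view and (625,205) in the right, and well clear of the box. I'll go down in 2 mm steps.

apply_moves(commands=[[0,3,0,0,0,0,0],[0,6,0,0,0,0,0],[0,9,0,0,0,0,0],[0,9,0,0,0,0,0]])

```text
clock: 24.45
tcp_pos: [0.6781, 0.0433, 0.0499]
orientation: [0.075, 1.57, -0.074]
contact_force: [0.6, 0.5, 0.0]
grip_width: -0.0004
```

apply_moves(commands=[[0,2,0,0,0,0,0],[0,4,0,0,0,0,0],[0,4,0,0,0,0,0]])

```text
clock: 24.75
tcp_pos: [0.6784, 0.0432, 0.046]
orientation: [0.075, 1.569, -0.074]
contact_force: [0.3, -0.5, 1.1]
grip_width: -0.0001
```

apply_moves(commands=[[0,2,0,0,0,0,0],[0,4,0,0,0,0,0],[0,4,0,0,0,0,0]])

```text
clock: 25.05
tcp_pos: [0.6785, 0.0433, 0.0421]
orientation: [0.074, 1.569, -0.074]
contact_force: [-0.7, -1.3, 3.5]
grip_width: -0.0004
```

apply_moves(commands=[[0,1,0,0,0,0,0],[0,2,0,0,0,0,0],[0,2,0,0,0,0,0]])

```text
clock: 25.35
tcp_pos: [0.6785, 0.0433, 0.0409]
orientation: [0.075, 1.569, -0.074]
contact_force: [-2.9, 0.2, 10.0]
grip_width: -0.0004
```

apply_moves(commands=[[0,1,0,0,0,0,0],[0,2,0,0,0,0,0],[0,2,0,0,0,0,0]])

```text
clock: 25.65
tcp_pos: [0.6786, 0.0433, 0.0407]
orientation: [0.076, 1.569, -0.074]
contact_force: [-9.0, 0.7, 22.4]
grip_width: 0.0001
```

The button bottomed out: 22 N with no further travel, well past its 5 N. I'll release it, lift clear and check.

apply_moves(commands=[[0,0,0,0,0,0,0],[0,-10,0,0,0,0,0],[0,-30,0,0,0,0,0],[0,-75,0,0,0,0,0],[0,-120,0,0,0,0,0],[0,-165,20,5,0,0,0],[0,-189,60,10,0,0,0],[0,-189,88,14,0,0,0],[0,-189,88,14,0,0,0],[0,-189,88,14,0,0,0]])

```text
clock: 26.65
tcp_pos: [0.6999, 0.1303, 0.2259]
orientation: [0.073, 1.571, -0.074]
contact_force: [-0.6, -0.1, 0.2]
grip_width: 0.0
```

```bash
python3 snap.py n1; python3 look.py n2 "(.592,.13,-.09)"; python3 -c "
import cv2,numpy as np
a=cv2.imread('pics/k8w.png')[20:230,160:440];b=cv2.imread('pics/n1w.png')[20:230,160:440]
cv2.imwrite('pics/n3.png',cv2.resize(np.hstack([a,b]),None,fx=1.4,fy=1.4))
im=cv2.imread('pics/n1w.png')[115:165,220:390];cv2.imwrite('pics/n4.png',cv2.resize(im,None,fx=4.6,fy=4.6,interpolation=cv2.INTER_NEAREST))"
```

```text
26.65 [0.6999 0.1303 0.2259] [-0.6 -0.1  0.2] 3.6960748478784416e-05
26.8 [0.7002 0.1275 0.2263] [-0.9 -0.7 -0.3]
scene 0.96 1601
side 0.72 1008
scene [ 0.5956  0.1276 -0.1357] 0.06
side [ 0.5927  0.1309 -0.0176] 0.138
both [ 0.5947  0.1285 -0.0482] 0.229
```

View pics/n3.png

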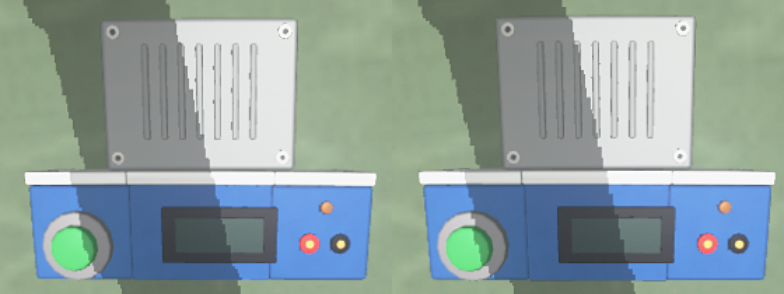

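View pics/n4.png

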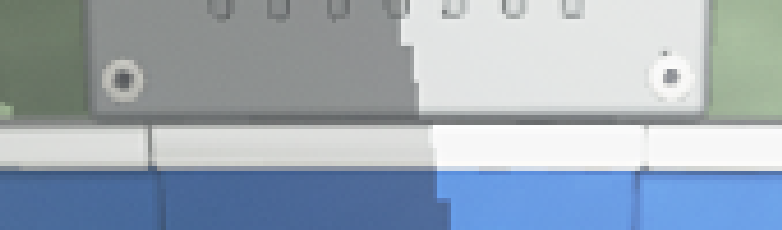

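View pics/n2.png

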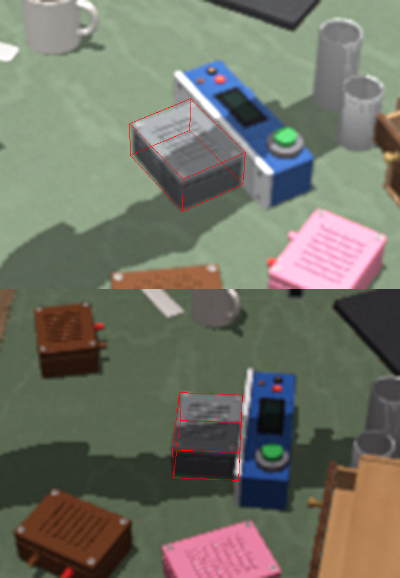

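```bash
python3 -c "
from bench import r
print(r.get_obs()['contact_force']);print(r.hand_in())"
```

```text
[-0.13028559  0.32026594 -0.74108783]
the job is handed in; nothing more can be done
None
```

I turned the grey crossover box by about 93° with fingertip nudges and pushed it home on the fence. I then pressed the start button and handed the job in at about 27 s of the 64 s allowed.

**Box:**
- The final push stopped hard at about 21 N.
- From above, the box is centred on the fixture and sits flush, with a seam of about 1 to 1.5 pixels (roughly 1.4 mm at most) along its whole width. That picture looked the same after the button press.

**Button:** It bottomed out at 22 N, with no further travel in the last step. In the last picture it looks up again, the same as before the press. The arm was clear of everything at hand-in.

**Not confirmed:**
- **Contact travel:** I couldn't read how far the two contacts are pressed in. I infer it from the hard stop and the seam.
- **Final angle:** The last box-angle fits from the scene and side cameras disagreed, at -0.14 and -0.02 rad; the fixture is at about -0.095. I relied on the sharper view from above, which shows the box square.
- **Fingertip height:** The real fingertips sit about 30 mm above the reported TCP position. Because of this, the first spread-finger push slid over the lid without touching the box. I measured the offset from the cameras and corrected for it.
- **Bystanders:** The arm kept well clear of them and I saw no contact. I didn't measure their positions again at the end.

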